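# Put the spice jars away in the sprung flip-lid bin

### The job

Take the glass ramekin off the lid of the flip-lid bin and park it on the round wooden trivet, open the lid all the way so that it stays up, and stand every spice jar upright on the floor of the bin. Then bring the sprung lid down slowly, keeping hold of it until it is fully shut and never letting it snap, and put the ramekin back upright on the lid. Do not tip the ramekin, and leave everything else on the cart where it is.

Things in the scene. Friction and masses are not known exactly. Their poses are not given: they have to be found in the camera images.
- bin: white enamelled open-topped box fixed to the cart, 160 mm (x, front to back) by 220 mm (y) by 90 mm high, walls 4 mm, inner floor 4 mm above its underside; origin at the centre of its underside, x pointing from its front (robot) side to its hinge side, z up. Inside it is 152 by 212 mm
- lid (a joint): angle of the steel lid (160 by 220 by 6 mm, 0.2 kg, on the bin's rim): 0 shut, 1.5 rad fully open, almost upright. An over-centre spring (thin strut outside the bin's +y end): below 1.1 rad it pulls the lid shut, hardest near shut (about 4 N to lift at the bar, weight included), and snaps it down if let go; above 1.1 rad it holds it against the open stop (1 to 2 N at the bar)
- bar (a point): centre of the lid's dark wooden bar handle near its front edge: round bar 12 mm thick, 100 mm long, parallel to the hinge, on two posts 90 mm apart; shut, its centre is 37 mm above the lid, 148 mm in front of and 43 mm above the hinge; with the lid open it is on the lid's far side, 37 mm off its face and 12 mm below its edge. It can turn between the finger pads
- hinge (a point): middle of the lid's hinge axis, at the bin's back rim 90 mm above the cart; y along the axis; the lid turns up and backwards about +y
- ramekin_mid (a point): small straight-sided clear glass ramekin, 60 mm across and 45 mm tall, walls 4 mm, 110 g, standing loose on the shut lid (upper face 96 mm above the cart) behind the bar at the start; this point is its centre, half-way up, z up its axis
- ramekin: the same ramekin; origin at the centre of its underside
- trivet: round dark wooden trivet fixed to the cart, 160 mm across and 12 mm thick; origin at the centre of its underside
- jar1_mid (a point): a small squat glass spice jar with a pale paper label and dark metal cap, 44 mm across and 36 mm tall, about 90 g, standing upright loose on the cart; this point is its centre, 18 mm above its underside, z up its axis. There are 2 to 4 such jars (absent ones read None)
- jar2_mid (a point): a small squat glass spice jar with a pale paper label and dark metal cap, 44 mm across and 36 mm tall, about 90 g, standing upright loose on the cart; this point is its centre, 18 mm above its underside, z up its axis. There are 2 to 4 such jars (absent ones read None)
- jar3_mid (a point): a small squat glass spice jar with a pale paper label and dark metal cap, 44 mm across and 36 mm tall, about 90 g, standing upright loose on the cart; this point is its centre, 18 mm above its underside, z up its axis. There are 2 to 4 such jars (absent ones read None)
- jar4_mid (a point): a small squat glass spice jar with a pale paper label and dark metal cap, 44 mm across and 36 mm tall, about 90 g, standing upright loose on the cart; this point is its centre, 18 mm above its underside, z up its axis. There are 2 to 4 such jars (absent ones read None)
- spoon_rest: bystander: blue ceramic spoon rest, a flat 90 mm disc with an 85 mm stem towards its -x, 8 mm thick; origin under the disc's centre
- opener: bystander: flat steel bottle opener, 150 mm long along its x, 5 mm thick; origin under the middle of its handle
- mug: bystander: white ceramic mug, 80 mm across, 90 mm tall; origin at the centre of its underside
- oil: bystander: green glass oil bottle, 60 mm across, 190 mm tall; origin at the centre of its underside
- mill: bystander: wooden pepper mill, 52 mm across, 150 mm tall; origin at the centre of its underside
- tin: bystander: food tin, 74 mm across, 100 mm tall; origin at the centre of its underside
- jar1: the same jar as jar1_mid; origin at the centre of its underside
- jar2: the same jar as jar2_mid; origin at the centre of its underside
- jar3: the same jar as jar3_mid; origin at the centre of its underside
- jar4: the same jar as jar4_mid; origin at the centre of its underside
Not all that is in view belongs to the job. Leave any red look-alike of the jar3 alone. Leave any yellow look-alike of the jar1 alone.

How it is judged:
On the way, in this order (a step that is already met when the one before it is completed fails the run):
1. the ramekin stands released on the trivet, the lid still shut (horizontal distance between ramekin_mid and trivet below 0.06 m and height (world z) of ramekin_mid between 0.028 and 0.042 m and angle between ramekin_mid's own z axis and vertical below 0.15 rad and contact force between ramekin and the fingers below 0.1 N and value of joint lid below 0.1 rad), for 0.2 s.
2. the lid is fully open and stays up by itself (value of joint lid above 1.4 rad and contact force between bin and the fingers below 0.1 N), for 0.3 s.
3. every spice jar stands released in the bin, the lid still open (x of jar1_mid in the frame of bin between -0.075 and 0.075 m and y of jar1_mid in the frame of bin between -0.105 and 0.105 m and z of jar1_mid in the frame of bin between 0.01 and 0.035 m and angle between each of jar1_mid, jar2_mid, jar3_mid, jar4_mid's own z axis and vertical below 0.3 rad and x of jar2_mid in the frame of bin between -0.075 and 0.075 m and y of jar2_mid in the frame of bin between -0.105 and 0.105 m and z of jar2_mid in the frame of bin between 0.01 and 0.035 m and x of jar3_mid in the frame of bin between -0.075 and 0.075 m and y of jar3_mid in the frame of bin between -0.105 and 0.105 m and z of jar3_mid in the frame of bin between 0.01 and 0.035 m and x of jar4_mid in the frame of bin between -0.075 and 0.075 m and y of jar4_mid in the frame of bin between -0.105 and 0.105 m and z of jar4_mid in the frame of bin between 0.01 and 0.035 m and value of joint lid above 1.3 rad and contact force between each of jar1, jar2, jar3, jar4 and the fingers below 0.1 N), for 0.2 s.
4. the lid is fully shut over the jars, the ramekin still on the trivet (x of jar1_mid in the frame of bin between -0.075 and 0.075 m and y of jar1_mid in the frame of bin between -0.105 and 0.105 m and z of jar1_mid in the frame of bin between 0.01 and 0.035 m and x of jar2_mid in the frame of bin between -0.075 and 0.075 m and y of jar2_mid in the frame of bin between -0.105 and 0.105 m and z of jar2_mid in the frame of bin between 0.01 and 0.035 m and x of jar3_mid in the frame of bin between -0.075 and 0.075 m and y of jar3_mid in the frame of bin between -0.105 and 0.105 m and z of jar3_mid in the frame of bin between 0.01 and 0.035 m and x of jar4_mid in the frame of bin between -0.075 and 0.075 m and y of jar4_mid in the frame of bin between -0.105 and 0.105 m and z of jar4_mid in the frame of bin between 0.01 and 0.035 m and horizontal distance between ramekin_mid and trivet below 0.06 m and height (world z) of ramekin_mid between 0.028 and 0.042 m and angle between ramekin_mid's own z axis and vertical below 0.15 rad and contact force between ramekin and the fingers below 0.1 N and value of joint lid below 0.04 rad), for 0.2 s.
At the end, for the whole second after the job is handed in: Every spice jar is inside the bin, on its floor, the lid is fully shut (within 0.04 rad), and the ramekin stands upright (within 0.15 rad) and still on the lid (x of jar1_mid in the frame of bin between -0.075 and 0.075 m and y of jar1_mid in the frame of bin between -0.105 and 0.105 m and z of jar1_mid in the frame of bin between 0.01 and 0.035 m and x of jar2_mid in the frame of bin between -0.075 and 0.075 m and y of jar2_mid in the frame of bin between -0.105 and 0.105 m and z of jar2_mid in the frame of bin between 0.01 and 0.035 m and x of jar3_mid in the frame of bin between -0.075 and 0.075 m and y of jar3_mid in the frame of bin between -0.105 and 0.105 m and z of jar3_mid in the frame of bin between 0.01 and 0.035 m and x of jar4_mid in the frame of bin between -0.075 and 0.075 m and y of jar4_mid in the frame of bin between -0.105 and 0.105 m and z of jar4_mid in the frame of bin between 0.01 and 0.035 m and x of ramekin_mid in the frame of bin between -0.06 and 0.075 m and y of ramekin_mid in the frame of bin between -0.105 and 0.105 m and z of ramekin_mid in the frame of bin between 0.108 and 0.13 m and angle between ramekin_mid's own z axis and vertical below 0.15 rad and linear speed of ramekin below 0.02 m/s and value of joint lid below 0.04 rad); the robot touches nothing.
It fails at once if the lid snaps: it swings shut faster than 2 rad/s while between 1.1 and 0.05 rad open (velocity of joint lid below -2 rad/s and value of joint lid between 0.05 and 1.1 rad).
It fails at once if the ramekin is tipped by more than 0.8 rad (angle between ramekin_mid's own z axis and vertical above 0.8 rad).
It fails at once if another thing on the cart is moved by more than 50 mm (distance of any of spoon_rest, opener, mug, oil, mill, tin from where it was at the start of the episode above 0.05 m).
Of jar1, jar2, jar3, jar4 only 2 to 4 are there at a start; the rules pass over those that are not, and their reading is None.
At some moment in a run one of jar1, jar2, jar3, jar4 may be knocked a few centimetres aside while the robot is not near it.
It also fails if it takes over 210 s, if anything falls off the work surface, if the arm or the gripper's body presses on something with over 40 N, if the wrist force passes 120 N, or if a joint passes its speed limit or range.

### The arm

A 7-joint arm with a two-finger parallel gripper is mounted at the origin on the work surface. World frame = base frame: x ahead of the robot, y to its left, z up, the work surface at z = 0. Lengths are in m, angles in rad, forces in N, time in s.
With the tool pointing down it reaches from about 0.425 to 0.925 m from the base axis. Payload 6.8 kg.
Tool frame: the origin (TCP) lies between the finger pads; the fingertips stand r.tcp_to_tips ahead of it and the grasp point (between the pads) lies 3 mm ahead of it (r.tcp_to_tips is the distance from the TCP to the fingertips, in m); z points along the fingers, y is the line along which they close (so a half turn about z gives the same grasp; the last joint's range is limited). The gripper opens to 85 mm and grips with 20 to 120 N. Pads are 22 mm wide; open, the fingers measure 114 mm over their backs; the gripper's body (76 mm by 85 mm) begins 54 mm behind the grasp point. The pads swing forward as they close: fully open they stand 13 mm farther back than shut.
Start: joints at [1.023, 0.477, 0.022, 1.555, -0.011, 1.109, -0.083], TCP at [0.287, -0.611, 0.253] pointing down, gripper open.
Joint ranges: [-2.96, 2.96], [-0.34, 2.1], [-1.41, 1.46], [0.24, 2.44], [-1.37, 4.51], [0.17, 1.92], [-2.96, 2.96]. Speed limits (rad/s): [2.39, 2.39, 3.14, 3.14, 3.14, 3.14, 3.14].

### API

Orientations are given as a rotation vector (axis times angle).
In Python, from bench import r gives the robot as it stands. The module is installed in compiled form; this text tells all that it offers.
- The arm moves only by the tool step_arm, never from a script. Its argument "moves" is a list of rows, each an object of numbers: "rx", "ry", "rz": the turn, a rotation vector about the tool's x, y, z in degrees; "dx", "dy", "dz": the shift along the tool's x, y, z in mm; "gripper": the opening, from -1 (shut) to 1 (fully open). In form: [{"rx": .., "ry": .., "rz": .., "dx": .., "dy": .., "dz": .., "gripper": ..}, ...]. A call has 1 to 20 rows; each row shifts and turns the commanded pose from where the row before left it, along the tool's axes as they then stand; what a row does not reach is not made up. A row lasts 1/8 s, in which the tool goes at most 62.5 mm and 10.7 degrees, less where a joint would pass 70% of its speed; a pose out of reach is approached as far as the arm can. A call is refused whole if a number of a shift passes 62.5 or a number of a turn 10.7, either way. A call with a gripper value outside its range is refused whole. The fingers move at their own pace and stop on an object; "grip_force" is the grip in N (left out, the last holds). Time passes only in rows, so rows that do not move let the fingers close. It gives the time, the measured TCP pose, the force, the opening and the grip force at its end, in the units of the state.
- r.get_obs(): the state, without advancing time (a new reading comes with each control period).
- r.grab_frame(name): name is "scene" or "top"; returns the picture (384x512x3 uint8, blue, green, red); there is no depth.
- r.camera_info(name): a dict with "mtx" (3x3 intrinsics, pixels), "rvec" (rotation vector, rad) and "tvec" (3), from world to camera coordinates, as OpenCV has them. Camera axes: x right, y down, z forward; pixel columns grow to the right and rows downward; lengths in m; the calibration is good to about 2 mm. A picture is of the moment at which its call begins. camera_info takes no time and is no camera call.
- r.hand_in(): hands the job in; it is judged then, once.
The state is a dict: "clock": time; "joints": joint angles; "qvel": joint speeds; "tau": joint torques, N m; "tcp_pos": TCP position; "orientation": TCP orientation; "contact_force": force on the tool from outside, world axes, zero at the start; "moment": the same for the moment, N m; "grip_width": finger opening in m; "gripper_force": force on a finger pad.
Only numpy, scipy, OpenCV 4.12 (cv2) and the standard library are available. Lean on these libraries where they do the work, as an engineer would, in place of code of your own. Each camera call takes 0.05 s, during which the arm holds its last target. There are 200 camera calls.

## Working session

There is one attempt and no reset: what is moved stays moved. The work goes in short steps, Python scripts to look and compute and a tool call to move; the robot and the scene stay as the last step left them, time stands still between calls to the robot, and variables do not carry over. Pictures are saved under pics/ and viewed, at most 16 in all, crops included, and the job is handed in when it is done.

Besides the shell and the picture viewer there is one more tool, called after "Emit:" by a JSON object that holds its "fn" and its "kwargs". step_arm: Moves the arm, as the interface text tells. Its arguments: {"type":"object","properties":{"moves":{"type":"array","items":{"type":"object","properties":{"rx":{"type":"number"},"ry":{"type":"number"},"rz":{"type":"number"},"dx":{"type":"number"},"dy":{"type":"number"},"dz":{"type":"number"},"gripper":{"type":"number"}}}},"grip_force":{"type":"number"}},"required":["moves"]}

```bash
mkdir -p pics
cat > h.py <<'E'
from bench import r
import numpy as np, cv2
def snap(n,f):
    im=r.grab_frame(n); cv2.imwrite('pics/'+f,im); return im
def cam(n):
    c=r.camera_info(n); R=cv2.Rodrigues(np.array(c['rvec'],float))[0]; return np.array(c['mtx'],float),R,np.array(c['tvec'],float).ravel()
def ray(n,u,v,z):
    K,R,t=cam(n); d=R.T@np.linalg.inv(K)@[u,v,1]; o=-R.T@t
    return o+d*(z-o[2])/d[2]
def proj(n,p):
    K,R,t=cam(n); q=K@(R@np.array(p,float)+t); return q[:2]/q[2]
E
python3 - <<'E'
from h import *
a=snap('scene','s0.png');b=snap('top','t0.png')
cv2.imwrite('pics/t0b.png',cv2.resize(b,(800,600),interpolation=cv2.INTER_CUBIC))
cv2.imwrite('pics/s0b.png',cv2.resize(a,(800,600),interpolation=cv2.INTER_CUBIC))
o=r.get_obs();print(o,r.tcp_to_tips)
for n in('scene','top'):
    K,R,t=cam(n);print(n,-R.T@t,R[2],K[0,0])
E
```

```text
{'clock': 0.1, 'joints': array([ 1.02295643,  0.47775243,  0.02236181,  1.55633388, -0.01151888,
        1.10932727, -0.08309019]), 'qvel': array([-1.05802049e-03, -1.79700534e-05, -1.44862109e-03, -4.22863250e-03,
        1.05148694e-03,  8.64969737e-04, -2.29572784e-03]), 'tau': array([ 3.98160701e-03, -5.97762680e+01,  1.61330000e+00, -2.81956261e+01,
        1.27834693e-02,  5.00359369e-03, -4.02187493e-05]), 'tcp_pos': array([ 0.28712432, -0.61033717,  0.25240772]), 'orientation': array([-3.06437617e+00, -6.84842968e-01,  7.56308545e-04]), 'contact_force': array([ 0.35590747,  0.3519239 , -0.19531009]), 'moment': array([-0.07756505,  0.00268683,  0.02464418]), 'gripper_force': 0.0, 'grip_width': 0.08520590264941733} 0.022
scene [ 1.11768864 -0.22075612  0.89761268] [-0.55412162  0.25448297 -0.7925829 ] 396.06241812243854
top [ 4.53208275e-01 -2.40950485e-05  1.26946773e+00] [ 0.10221595  0.01987876 -0.99456359] 351.7350023839356
```

View pics/t0b.png

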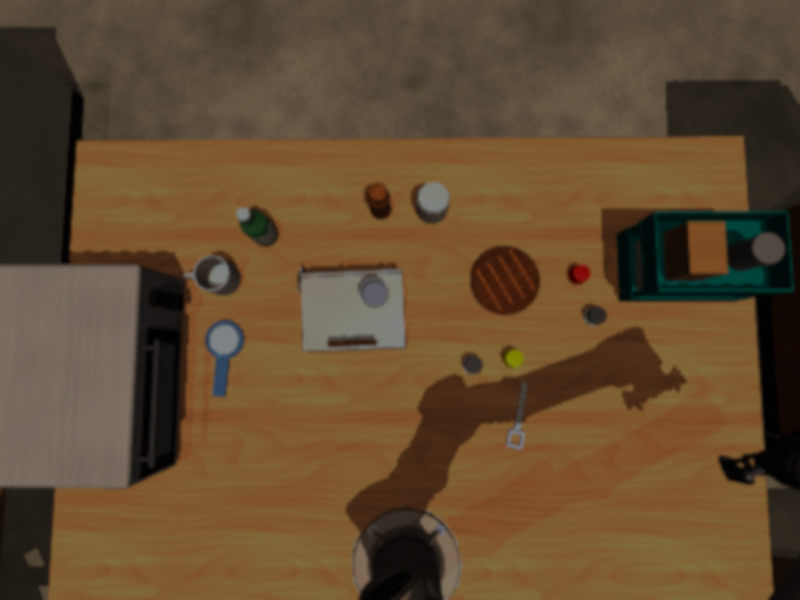

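View pics/s0b.png

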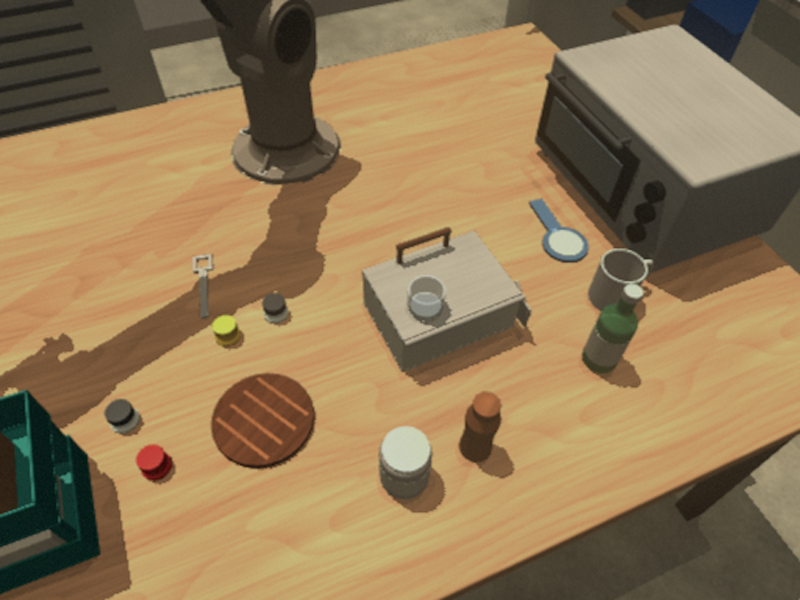

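The top view shows dark-capped jars at (472,363) and (595,315). The look-alikes are yellow at (514,358) and red at (580,273). The ramekin is at (374,291), the bar at (352,341), the trivet at (505,280). Next I'll take one close crop to measure from.

Run:
```python
from h import *
a=cv2.imread('pics/s0.png');b=cv2.imread('pics/t0.png')
A=cv2.resize(b[145:255,185:395],None,fx=3.8,fy=3.8,interpolation=cv2.INTER_CUBIC)
B=np.zeros((180,800,3),np.uint8)
c=cv2.resize(a[140:240,215:345],None,fx=1,fy=1)
cv2.imwrite('pics/c0.png',cv2.convertScaleAbs(A,alpha=1.7))
cv2.imwrite('pics/c1.png',cv2.convertScaleAbs(cv2.resize(a[145:290,60:345],None,fx=2.8,fy=2.8,interpolation=cv2.INTER_CUBIC),alpha=1.2))
```

```text
(no output)
```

View pics/c0.png

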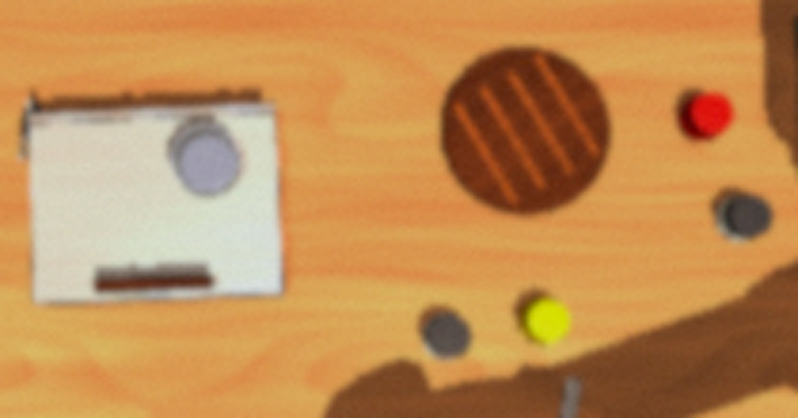

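View pics/c1.png

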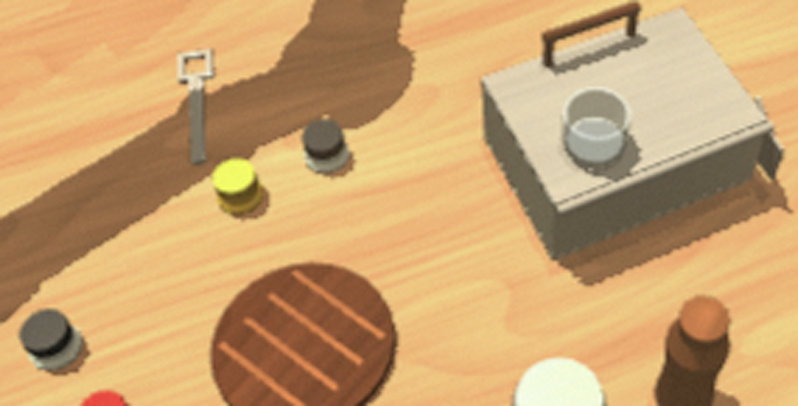

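```bash
cat >> h.py <<'E'
def T(x,y,z): return ray('top',185+(x+.5)/3.8-.5,145+(y+.5)/3.8-.5,z)
def S(x,y,z): return ray('scene',60+(x+.5)/2.8-.5,145+(y+.5)/2.8-.5,z)
E
python3 - <<'E'
from h import *
np.set_printoptions(precision=4,suppress=True)
for n,f,x,y,z in [('A',T,446,333,.036),('A',S,324,138,.036),('B',T,746,215,.036),('B',S,46,332,.036),('triv',T,526,130,.012),('triv',S,304,348,.012),
 ('ram',T,207,163,.11),('ramrim',S,597,118,.141),('barR',T,95,284,.133),('barL',T,213,280,.133),('barL',S,548,38,.139),('barR',S,637,9,.139),
 ('lid',T,33,112,.096),('lid',T,273,103,.096),('lid',T,283,293,.096),('lid',T,35,302,.096),('lid',S,483,82,.096),('lid',S,684,12,.096),('lid',S,558,204,.096),('lid',S,768,126,.096),('yel',T,548,320,.036),('red',T,710,115,.036)]:
    print(n,f.__name__,f(x,y,z))
E
```

```text
A T [ 0.4386 -0.1479  0.036 ]
A S [ 0.4417 -0.1505  0.036 ]
B T [ 0.5469 -0.4242  0.036 ]
B S [ 0.5516 -0.4265  0.036 ]
triv T [ 0.6292 -0.2287  0.012 ]
triv S [ 0.6377 -0.229   0.012 ]
ram T [0.5867 0.0674 0.11  ]
ramrim S [0.5933 0.0652 0.141 ]
barR T [0.4805 0.1608 0.133 ]
barL T [0.484  0.0604 0.133 ]
barL S [0.4895 0.0635 0.139 ]
barR S [0.4875 0.1557 0.139 ]
lid T [0.634  0.2236 0.096 ]
lid T [0.6419 0.0099 0.096 ]
lid T [0.4738 0.001  0.096 ]
lid T [0.4656 0.2186 0.096 ]
lid S [0.4819 0.0009 0.096 ]
lid S [0.4733 0.2186 0.096 ]
lid S [0.6353 0.0111 0.096 ]
lid S [0.6306 0.2236 0.096 ]
yel T [ 0.4506 -0.2411  0.036 ]
red T [ 0.6397 -0.3943  0.036 ]
```

Emit:
{"fn": "step_arm", "kwargs": {"moves": [{"rz": -9.6, "dz": -8}, {"rz": -9.6, "dz": -8}, {"rz": -9.6, "dz": -8}, {"rz": -9.6, "dz": -8}, {"rz": -9.6, "dz": -8}, {"rz": -9.6}, {"rz": -9.5}, {}], "grip_force": 25}}

```text
invalid input at $.moves[0]: expected keys rx, ry, rz, dx, dy, dz, gripper
```

```bash
cat >> h.py <<'E'
np.set_printoptions(precision=4,suppress=True)
from scipy.spatial.transform import Rotation as Ro
def go(p,yaw=2.):
    "remaining shift in tool axes (mm) and turn (deg)"
    o=r.get_obs(); R=Ro.from_rotvec(o['orientation'])
    a=np.radians(yaw);G=Ro.from_matrix(np.array([[-np.sin(a),np.cos(a),0],[np.cos(a),np.sin(a),0],[0,0,-1]]))
    d=R.inv().apply(np.array(p)-o['tcp_pos'])*1000; w=(R.inv()*G).as_rotvec(degrees=True)
    print('t',o['clock'],'tcp',o['tcp_pos'],'d',d,'w',w,'F',o['contact_force'],'w',o['grip_width'],'gf',o['gripper_force'])
BC=np.array([.555,.1135]);ex=np.array([.99939,.0349]);ey=np.array([-.0349,.99939])
def B(x,y,z): return np.r_[BC+x*ex+y*ey,z]
E
python3 -c "
from h import *
go([.590,.066,.2])"
```

```text
t 0.1 tcp [ 0.2871 -0.6103  0.2524] d [ 561.9887 -482.965    53.158 ] w [ -0.0894  -0.0505 -66.8045] F [ 0.3559  0.3519 -0.1953] w 0.08520590264941733 gf 0.0
```

Emit:
{"fn": "step_arm", "kwargs": {"moves": [{"rx": 0, "ry": 0, "rz": -9.6, "dx": 0, "dy": 0, "dz": -8, "gripper": 1}, {"rx": 0, "ry": 0, "rz": -9.6, "dx": 0, "dy": 0, "dz": -8, "gripper": 1}, {"rx": 0, "ry": 0, "rz": -9.6, "dx": 0, "dy": 0, "dz": -8, "gripper": 1}, {"rx": 0, "ry": 0, "rz": -9.6, "dx": 0, "dy": 0, "dz": -8, "gripper": 1}, {"rx": 0, "ry": 0, "rz": -9.6, "dx": 0, "dy": 0, "dz": -8, "gripper": 1}, {"rx": 0, "ry": 0, "rz": -9.6, "dx": 0, "dy": 0, "dz": 0, "gripper": 1}, {"rx": 0, "ry": 0, "rz": -9.2, "dx": 0, "dy": 0, "dz": 0, "gripper": 1}, {"rx": 0, "ry": 0, "rz": 0, "dx": 0, "dy": 0, "dz": 0, "gripper": 1}], "grip_force": 25}}

```text
clock: 1.1
tcp_pos: [0.2871, -0.6106, 0.2928]
orientation: [-2.184, -2.257, -0.001]
contact_force: [0.1, 0.0, -0.1]
grip_width: 0.0851
gripper_force: 0.0
```

```bash
python3 -c "
from h import *
go([.590,.066,.2])"
```

```text
t 1.1 tcp [ 0.2871 -0.6106  0.2928] d [666.0329 325.2759  93.3823] w [-0.0122 -0.0589 -0.0917] F [ 0.1039  0.0102 -0.1358] w 0.08511489810868918 gf 0.0
```

Emit:
{"fn": "step_arm", "kwargs": {"moves": [{"rx": 0, "ry": 0, "rz": 0, "dx": 20, "dy": 10, "dz": 0, "gripper": 1}, {"rx": 0, "ry": 0, "rz": 0, "dx": 40, "dy": 19.7, "dz": 0, "gripper": 1}, {"rx": 0, "ry": 0, "rz": 0, "dx": 41, "dy": 20, "dz": 0, "gripper": 1}, {"rx": 0, "ry": 0, "rz": 0, "dx": 41, "dy": 20, "dz": 0, "gripper": 1}, {"rx": 0, "ry": 0, "rz": 0, "dx": 41, "dy": 20, "dz": 0, "gripper": 1}, {"rx": 0, "ry": 0, "rz": 0, "dx": 41, "dy": 20, "dz": 0, "gripper": 1}, {"rx": 0, "ry": 0, "rz": 0, "dx": 41, "dy": 20, "dz": 0, "gripper": 1}, {"rx": 0, "ry": 0, "rz": 0, "dx": 41, "dy": 20, "dz": 0, "gripper": 1}, {"rx": 0, "ry": 0, "rz": 0, "dx": 41, "dy": 20, "dz": 0, "gripper": 1}, {"rx": 0, "ry": 0, "rz": 0, "dx": 41, "dy": 20, "dz": 0, "gripper": 1}, {"rx": 0, "ry": 0, "rz": 0, "dx": 41, "dy": 20, "dz": 0, "gripper": 1}, {"rx": 0, "ry": 0, "rz": 0, "dx": 41, "dy": 20, "dz": 0, "gripper": 1}, {"rx": 0, "ry": 0, "rz": 0, "dx": 41, "dy": 20, "dz": 0, "gripper": 1}, {"rx": 0, "ry": 0, "rz": 0, "dx": 41, "dy": 20, "dz": 0, "gripper": 1}, {"rx": 0, "ry": 0, "rz": 0, "dx": 41, "dy": 20, "dz": 0, "gripper": 1}, {"rx": 0, "ry": 0, "rz": 0, "dx": 41, "dy": 20, "dz": 15, "gripper": 1}, {"rx": 0, "ry": 0, "rz": 0, "dx": 32, "dy": 15, "dz": 25, "gripper": 1}, {"rx": 0, "ry": 0, "rz": 0, "dx": 0, "dy": 0, "dz": 25, "gripper": 1}, {"rx": 0, "ry": 0, "rz": 0, "dx": 0, "dy": 0, "dz": 20, "gripper": 1}, {"rx": 0, "ry": 0, "rz": 0, "dx": 0, "dy": 0, "dz": 0, "gripper": 1}]}}

```text
clock: 3.6
tcp_pos: [0.5871, 0.0658, 0.2068]
orientation: [-2.182, -2.258, 0.005]
contact_force: [0.3, -0.3, 0.1]
grip_width: 0.0856
gripper_force: 0.0
```

Run:
```python
from h import *
go([.590,.066,.126])
a=snap('scene','s1.png')
cv2.imwrite('pics/s1c.png',cv2.resize(a[100:250,200:400],(800,600),interpolation=cv2.INTER_CUBIC))
o=r.get_obs(); print(proj('scene',o['tcp_pos']),proj('scene',[.59,.066,.141]),proj('scene',[.59,.066,.096]))
```

```text
t 3.6 tcp [0.5871 0.0658 0.2068] d [ 0.1524  3.1367 80.8013] w [-0.1922  0.0468 -0.0526] F [ 0.3265 -0.2823  0.0561] w 0.08563154380292956 gf 0.0
[273.7572 167.1143] [272.6331 185.7403] [271.7062 196.7755]
```

View pics/s1c.png

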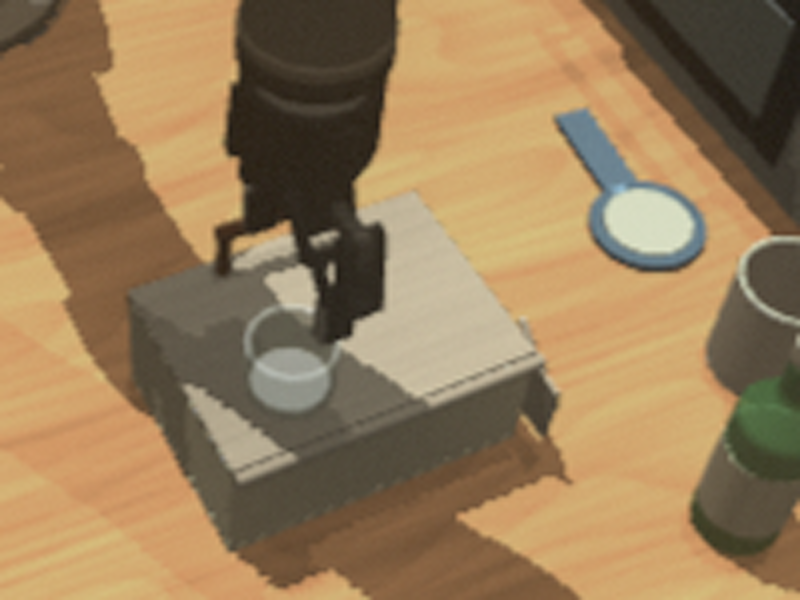

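The crop shows the ramekin rim at about (273,186), where predicted. I'll descend.

Emit:
{"fn": "step_arm", "kwargs": {"moves": [{"rx": 0, "ry": 0, "rz": 0, "dx": 0, "dy": 3, "dz": 20, "gripper": 1}, {"rx": 0, "ry": 0, "rz": 0, "dx": 0, "dy": 0, "dz": 20, "gripper": 1}, {"rx": 0, "ry": 0, "rz": 0, "dx": 0, "dy": 0, "dz": 20, "gripper": 1}, {"rx": 0, "ry": 0, "rz": 0, "dx": 0, "dy": 0, "dz": 12, "gripper": 1}, {"rx": 0, "ry": 0, "rz": 0, "dx": 0, "dy": 0, "dz": 7, "gripper": 1}, {"rx": 0, "ry": 0, "rz": 0, "dx": 0, "dy": 0, "dz": 0, "gripper": 0.5}, {"rx": 0, "ry": 0, "rz": 0, "dx": 0, "dy": 0, "dz": 0, "gripper": 0.2}, {"rx": 0, "ry": 0, "rz": 0, "dx": 0, "dy": 0, "dz": 0, "gripper": 0}, {"rx": 0, "ry": 0, "rz": 0, "dx": 0, "dy": 0, "dz": 0, "gripper": 0}, {"rx": 0, "ry": 0, "rz": 0, "dx": 0, "dy": 0, "dz": 0, "gripper": 0}], "grip_force": 25}}

```text
clock: 4.9
tcp_pos: [0.5921, 0.0663, 0.1298]
orientation: [2.182, 2.259, 0.001]
contact_force: [-0.3, 0.2, 2.9]
grip_width: 0.0603
gripper_force: 27.5
```

```bash
python3 -c "
from h import *
go([.633,-.229,.126])"
```

```text
t 4.9 tcp [0.5921 0.0663 0.1298] d [-296.5878   30.5715    3.857 ] w [ 0.062  -0.0045 -0.003 ] F [-0.2969  0.1964  2.9196] w 0.06026125176276469 gf 27.51766813918948
```

Emit:
{"fn": "step_arm", "kwargs": {"moves": [{"rx": 0, "ry": 0, "rz": 0, "dx": 0, "dy": 0, "dz": -8, "gripper": 0}, {"rx": 0, "ry": 0, "rz": 0, "dx": 0, "dy": 0, "dz": -16, "gripper": 0}, {"rx": 0, "ry": 0, "rz": 0, "dx": 0, "dy": 0, "dz": -16, "gripper": 0}, {"rx": 0, "ry": 0, "rz": 0, "dx": -10, "dy": 1, "dz": -10, "gripper": 0}, {"rx": 0, "ry": 0, "rz": 0, "dx": -26, "dy": 3, "dz": 0, "gripper": 0}, {"rx": 0, "ry": 0, "rz": 0, "dx": -30, "dy": 3, "dz": 0, "gripper": 0}, {"rx": 0, "ry": 0, "rz": 0, "dx": -30, "dy": 3, "dz": 0, "gripper": 0}, {"rx": 0, "ry": 0, "rz": 0, "dx": -30, "dy": 3, "dz": 0, "gripper": 0}, {"rx": 0, "ry": 0, "rz": 0, "dx": -30, "dy": 3, "dz": 0, "gripper": 0}, {"rx": 0, "ry": 0, "rz": 0, "dx": -30, "dy": 3, "dz": 0, "gripper": 0}, {"rx": 0, "ry": 0, "rz": 0, "dx": -30, "dy": 3, "dz": 0, "gripper": 0}, {"rx": 0, "ry": 0, "rz": 0, "dx": -30, "dy": 3, "dz": 0, "gripper": 0}, {"rx": 0, "ry": 0, "rz": 0, "dx": -30, "dy": 3, "dz": 0, "gripper": 0}, {"rx": 0, "ry": 0, "rz": 0, "dx": -20, "dy": 2, "dz": 20, "gripper": 0}, {"rx": 0, "ry": 0, "rz": 0, "dx": 0, "dy": 0, "dz": 25, "gripper": 0}, {"rx": 0, "ry": 0, "rz": 0, "dx": 0, "dy": 0, "dz": 25, "gripper": 0}, {"rx": 0, "ry": 0, "rz": 0, "dx": 0, "dy": 0, "dz": 25, "gripper": 0}, {"rx": 0, "ry": 0, "rz": 0, "dx": 0, "dy": 0, "dz": 15, "gripper": 0}, {"rx": 0, "ry": 0, "rz": 0, "dx": 0, "dy": 0, "dz": 10, "gripper": 0}, {"rx": 0, "ry": 0, "rz": 0, "dx": 0, "dy": 0, "dz": 0, "gripper": 0}]}}

```text
clock: 7.4
tcp_pos: [0.6317, -0.2284, 0.0587]
orientation: [-2.182, -2.259, 0.001]
contact_force: [0.2, 0.7, -0.3]
grip_width: 0.0602
gripper_force: 27.4
```

```bash
python3 -c "
from h import *
go([.633,-.229,.0458])"
```

```text
t 7.4 tcp [ 0.6317 -0.2284  0.0587] d [-0.6052  1.291  12.9362] w [-0.0496 -0.0198  0.0054] F [ 0.1605  0.664  -0.3311] w 0.06015669032557103 gf 27.411982398480177
```

Emit:
{"fn": "step_arm", "kwargs": {"moves": [{"rx": 0, "ry": 0, "rz": 0, "dx": 0, "dy": 0, "dz": 6, "gripper": 0}, {"rx": 0, "ry": 0, "rz": 0, "dx": 0, "dy": 0, "dz": 4, "gripper": 0}, {"rx": 0, "ry": 0, "rz": 0, "dx": 0, "dy": 0, "dz": 2, "gripper": 0}, {"rx": 0, "ry": 0, "rz": 0, "dx": 0, "dy": 0, "dz": 0, "gripper": 0}]}}

```text
clock: 7.9
tcp_pos: [0.632, -0.2285, 0.0473]
orientation: [-2.182, -2.26, 0.0]
contact_force: [-0.1, -0.1, -0.4]
grip_width: 0.0599
gripper_force: 27.4
```

Emit:
{"fn": "step_arm", "kwargs": {"moves": [{"rx": 0, "ry": 0, "rz": 0, "dx": 0, "dy": 0, "dz": 1.5, "gripper": 0}, {"rx": 0, "ry": 0, "rz": 0, "dx": 0, "dy": 0, "dz": 0, "gripper": 0}, {"rx": 0, "ry": 0, "rz": 0, "dx": 0, "dy": 0, "dz": 0, "gripper": 0.6}, {"rx": 0, "ry": 0, "rz": 0, "dx": 0, "dy": 0, "dz": 0, "gripper": 1}, {"rx": 0, "ry": 0, "rz": 0, "dx": 0, "dy": 0, "dz": 0, "gripper": 1}, {"rx": 0, "ry": 0, "rz": 0, "dx": 0, "dy": 0, "dz": -15, "gripper": 1}, {"rx": 0, "ry": 0, "rz": 0, "dx": 0, "dy": 0, "dz": -30, "gripper": 1}, {"rx": 0, "ry": 0, "rz": 0, "dx": 0, "dy": 0, "dz": -45, "gripper": 1}, {"rx": 0, "ry": 0, "rz": 0, "dx": 0, "dy": 0, "dz": -45, "gripper": 1}, {"rx": 0, "ry": 0, "rz": 0, "dx": 0, "dy": 0, "dz": -25, "gripper": 1}, {"rx": 0, "ry": 0, "rz": 0, "dx": 0, "dy": 0, "dz": 0, "gripper": 1}]}}

```text
clock: 9.28
tcp_pos: [0.6335, -0.2287, 0.2095]
orientation: [2.179, 2.256, 0.004]
contact_force: [0.3, 0.3, -0.8]
grip_width: 0.0855
gripper_force: 0.0
```

Run:
```python
from h import *
go(B(-.068,0,.2))
a=snap('scene','s2.png')
cv2.imwrite('pics/s2c.png',cv2.resize(a[140:300,50:370],(800,400),interpolation=cv2.INTER_CUBIC))
```

```text
t 9.275 tcp [ 0.6335 -0.2287  0.2095] d [ 344.7609 -134.6123    8.0477] w [ 0.3117  0.1142 -0.0042] F [ 0.3358  0.315  -0.7638] w 0.08545096664660441 gf 0.0
```

View pics/s2c.png

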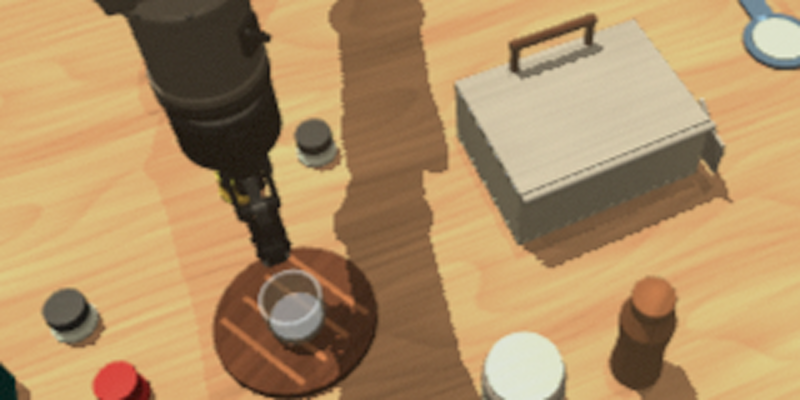

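The ramekin is standing upright on the trivet and the lid is still shut. Next is the bar.

Emit:
{"fn": "step_arm", "kwargs": {"moves": [{"rx": 0, "ry": 0, "rz": 0, "dx": 20, "dy": -8, "dz": 0, "gripper": 0.4}, {"rx": 0, "ry": 0, "rz": 0, "dx": 40, "dy": -16, "dz": 0, "gripper": 0.2}, {"rx": 0, "ry": 0, "rz": 0, "dx": 45, "dy": -17.5, "dz": 0, "gripper": 0.2}, {"rx": 0, "ry": 0, "rz": 0, "dx": 45, "dy": -17.5, "dz": 0, "gripper": 0.2}, {"rx": 0, "ry": 0, "rz": 0, "dx": 45, "dy": -17.5, "dz": 0, "gripper": 0.2}, {"rx": 0, "ry": 0, "rz": 0, "dx": 45, "dy": -17.5, "dz": 0, "gripper": 0.2}, {"rx": 0, "ry": 0, "rz": 0, "dx": 45, "dy": -17.5, "dz": 0, "gripper": 0.2}, {"rx": 0, "ry": 0, "rz": 0, "dx": 40, "dy": -16, "dz": 0, "gripper": 0.2}, {"rx": 0, "ry": 0, "rz": 0, "dx": 20, "dy": -7, "dz": 8, "gripper": 0.2}, {"rx": 0, "ry": 0, "rz": 0, "dx": 0, "dy": 0, "dz": 20, "gripper": 0.2}, {"rx": 0, "ry": 0, "rz": 0, "dx": 0, "dy": 0, "dz": 20, "gripper": 0.2}, {"rx": 0, "ry": 0, "rz": 0, "dx": 0, "dy": 0, "dz": 20, "gripper": 0.2}, {"rx": 0, "ry": 0, "rz": 0, "dx": 0, "dy": 0, "dz": 0, "gripper": 0.2}]}}

```text
clock: 10.95
tcp_pos: [0.4836, 0.111, 0.1357]
orientation: [-2.18, -2.258, 0.007]
contact_force: [-0.2, -0.8, 0.5]
grip_width: 0.0515
gripper_force: 0.0
```

Run:
```python
from h import *
go(B(-.068,0,.136))
```

```text
t 10.95 tcp [0.4836 0.111  0.1357] d [ 0.0396  3.4345 -0.2952] w [-0.2904  0.0446  0.0243] F [-0.1926 -0.7605  0.4541] w 0.05148350577015566 gf 0.0
```

Emit:
{"fn": "step_arm", "kwargs": {"moves": [{"rx": 0, "ry": 0, "rz": 0, "dx": 0, "dy": 3, "dz": 0, "gripper": -0.3}, {"rx": 0, "ry": 0, "rz": 0, "dx": 0, "dy": 0, "dz": 0, "gripper": -0.6}, {"rx": 0, "ry": 0, "rz": 0, "dx": 0, "dy": 0, "dz": 0, "gripper": -1}, {"rx": 0, "ry": 0, "rz": 0, "dx": 0, "dy": 0, "dz": 0, "gripper": -1}, {"rx": 0, "ry": 0, "rz": 0, "dx": 0, "dy": 0, "dz": 0, "gripper": -1}], "grip_force": 30}}

```text
clock: 11.58
tcp_pos: [0.4812, 0.1113, 0.1372]
orientation: [-2.176, -2.257, 0.02]
contact_force: [-22.2, -0.3, 16.4]
grip_width: 0.0109
gripper_force: 30.7
```

Run:
```python
from h import *
go(B(-.068,0,.136))
# arc steps: bar rel hinge (bin x, z)
p=[]
th=np.linspace(0,1.48,21); a0=np.arctan2(.043,-.148); R=np.hypot(.148,.043)
P=np.c_[R*np.cos(a0-th),R*np.sin(a0-th)]*1000
print(np.round(np.diff(P,axis=0),1).tolist()); print(P[-1])
```

```text
t 11.575 tcp [0.4812 0.1113 0.1372] d [-0.3848  5.868   1.0806] w [-0.7913  0.2501  0.1004] F [-22.2224  -0.3347  16.3716] w 0.010869525658355224 gf 30.679498314857483
[[3.6, 10.8], [4.4, 10.5], [5.1, 10.2], [5.9, 9.8], [6.6, 9.3], [7.3, 8.8], [7.9, 8.2], [8.5, 7.6], [9.0, 7.0], [9.5, 6.3], [9.9, 5.6], [10.3, 4.8], [10.7, 4.0], [10.9, 3.3], [11.1, 2.4], [11.3, 1.6], [11.4, 0.8], [11.4, -0.1], [11.4, -0.9], [11.3, -1.8]]
[ 29.4035 151.2892]
```

Emit:
{"fn": "step_arm", "kwargs": {"moves": [{"rx": 0, "ry": 0, "rz": 0, "dx": 0, "dy": -4, "dz": -2, "gripper": -1}, {"rx": 0, "ry": 0, "rz": 0, "dx": 0, "dy": 0, "dz": 0, "gripper": -1}, {"rx": 0, "ry": 0, "rz": 0, "dx": 0, "dy": 0, "dz": 0, "gripper": -1}]}}

```text
clock: 11.95
tcp_pos: [0.4814, 0.1113, 0.1391]
orientation: [-2.179, -2.258, 0.008]
contact_force: [-8.2, 0.7, -1.7]
grip_width: 0.0107
gripper_force: 29.7
```

Run:
```python
from h import *
go(B(-.068,0,.136))
```

```text
t 11.95 tcp [0.4814 0.1113 0.1391] d [-0.382  5.61   3.09 ] w [-0.3326  0.0807  0.0416] F [-8.217   0.7494 -1.6814] w 0.010691018517853808 gf 29.673171043395996
```

Emit:
{"fn": "step_arm", "kwargs": {"moves": [{"rx": 0, "ry": 0, "rz": 0, "dx": 0, "dy": 0, "dz": -5.4, "gripper": -1}, {"rx": 0, "ry": 0, "rz": 0, "dx": 0, "dy": 1.6, "dz": -5.4, "gripper": -1}, {"rx": 0, "ry": 0, "rz": 0, "dx": 0, "dy": 4.4, "dz": -10.5, "gripper": -1}, {"rx": 0, "ry": 0, "rz": 0, "dx": 0, "dy": 5.1, "dz": -10.2, "gripper": -1}, {"rx": 0, "ry": 0, "rz": 0, "dx": 0, "dy": 5.9, "dz": -9.8, "gripper": -1}, {"rx": 0, "ry": 0, "rz": 0, "dx": 0, "dy": 6.6, "dz": -9.3, "gripper": -1}, {"rx": 0, "ry": 0, "rz": 0, "dx": 0, "dy": 7.3, "dz": -8.8, "gripper": -1}, {"rx": 0, "ry": 0, "rz": 0, "dx": 0, "dy": 0, "dz": 0, "gripper": -1}, {"rx": 0, "ry": 0, "rz": 0, "dx": 0, "dy": 0, "dz": 0, "gripper": -1}]}}

```text
clock: 13.08
tcp_pos: [0.5144, 0.1128, 0.2001]
orientation: [-2.181, -2.259, 0.003]
contact_force: [-9.1, 0.6, 2.1]
grip_width: 0.0109
gripper_force: 29.4
```

```bash
sed -i 's/BC=np.array(\[.555/BC=np.array([.551/' h.py
python3 - <<'E'
from h import *
go(B(-.068,0,.136))
E
```

```text
t 13.075 tcp [0.5144 0.1128 0.2001] d [ -0.5404 -31.2925  64.1303] w [-0.1167  0.0317  0.0101] F [-9.0673  0.6229  2.1339] w 0.010875174194761543 gf 29.439058899879456
```

Emit:
{"fn": "step_arm", "kwargs": {"moves": [{"rx": 0, "ry": 0, "rz": 0, "dx": 0, "dy": 6.9, "dz": -8.2, "gripper": -1}, {"rx": 0, "ry": 0, "rz": 0, "dx": 0, "dy": 8.5, "dz": -7.6, "gripper": -1}, {"rx": 0, "ry": 0, "rz": 0, "dx": 0, "dy": 9, "dz": -7, "gripper": -1}, {"rx": 0, "ry": 0, "rz": 0, "dx": 0, "dy": 9.5, "dz": -6.3, "gripper": -1}, {"rx": 0, "ry": 0, "rz": 0, "dx": 0, "dy": 9.9, "dz": -5.6, "gripper": -1}, {"rx": 0, "ry": 0, "rz": 0, "dx": 0, "dy": 10.3, "dz": -4.8, "gripper": -1}, {"rx": 0, "ry": 0, "rz": 0, "dx": 0, "dy": 10.7, "dz": -4, "gripper": -1}, {"rx": 0, "ry": 0, "rz": 0, "dx": 0, "dy": 0, "dz": 0, "gripper": -1}, {"rx": 0, "ry": 0, "rz": 0, "dx": 0, "dy": 0, "dz": 0, "gripper": -1}]}}

```text
clock: 14.2
tcp_pos: [0.5813, 0.1157, 0.2449]
orientation: [2.181, 2.259, 0.005]
contact_force: [-4.7, 0.8, 7.8]
grip_width: 0.0107
gripper_force: 30.5
```

Run:
```python
from h import *
go(B(.08+.0294,0,.09+.1513+.006))
```

```text
t 14.2 tcp [0.5813 0.1157 0.2449] d [-1.158  79.0097 -2.1293] w [ 0.1849 -0.0648  0.0015] F [-4.7447  0.7987  7.817 ] w 0.01067059932248761 gf 30.4759418964386
```

Emit:
{"fn": "step_arm", "kwargs": {"moves": [{"rx": 0, "ry": 0, "rz": 0, "dx": 0, "dy": 10.9, "dz": -4.3, "gripper": -1}, {"rx": 0, "ry": 0, "rz": 0, "dx": 0, "dy": 11.1, "dz": -2.9, "gripper": -1}, {"rx": 0, "ry": 0, "rz": 0, "dx": 0, "dy": 11.3, "dz": -1.6, "gripper": -1}, {"rx": 0, "ry": 0, "rz": 0, "dx": 0, "dy": 11.4, "dz": -0.8, "gripper": -1}, {"rx": 0, "ry": 0, "rz": 0, "dx": 0, "dy": 11.4, "dz": 0.1, "gripper": -1}, {"rx": 0, "ry": 0, "rz": 0, "dx": 0, "dy": 11.4, "dz": 0.9, "gripper": -1}, {"rx": 0, "ry": 0, "rz": 0, "dx": 0, "dy": 10, "dz": 1.8, "gripper": -1}, {"rx": 0, "ry": 0, "rz": 0, "dx": 0, "dy": 0, "dz": 0, "gripper": -1}, {"rx": 0, "ry": 0, "rz": 0, "dx": 0, "dy": 0, "dz": 0, "gripper": -1}]}}

```text
clock: 15.32
tcp_pos: [0.659, 0.1186, 0.2494]
orientation: [2.182, 2.26, 0.004]
contact_force: [1.3, 4.4, -0.4]
grip_width: 0.0107
gripper_force: 30.3
```

Run:
```python
from h import *
go(B(.08+.0294,0,.09+.1513+.006))
a=snap('scene','s3.png')
cv2.imwrite('pics/s3c.png',cv2.resize(a[50:230,200:440],(800,600),interpolation=cv2.INTER_CUBIC))
```

```text
t 15.325 tcp [0.659  0.1186 0.2494] d [-1.2972  1.2805  2.1163] w [ 0.1111 -0.0975  0.0292] F [ 1.331   4.3646 -0.435 ] w 0.010722998967616915 gf 30.289195775985718
```

View pics/s3c.png

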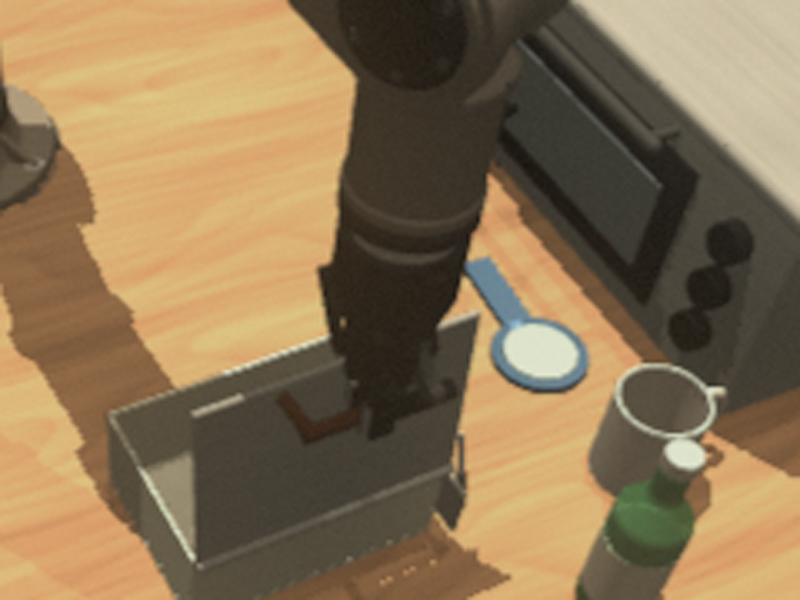

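Emit:
{"fn": "step_arm", "kwargs": {"moves": [{"rx": 0, "ry": 0, "rz": 0, "dx": 0, "dy": 2, "dz": 0, "gripper": -1}, {"rx": 0, "ry": 0, "rz": 0, "dx": 0, "dy": 0, "dz": 0, "gripper": -0.4}, {"rx": 0, "ry": 0, "rz": 0, "dx": 0, "dy": 0, "dz": 0, "gripper": -0.4}, {"rx": 0, "ry": 0, "rz": 0, "dx": 0, "dy": 0, "dz": 0, "gripper": -0.4}, {"rx": 0, "ry": 0, "rz": 0, "dx": 0, "dy": 0, "dz": -10, "gripper": -0.4}, {"rx": 0, "ry": 0, "rz": 0, "dx": 0, "dy": 0, "dz": -20, "gripper": -0.4}, {"rx": 0, "ry": 0, "rz": 0, "dx": 0, "dy": 0, "dz": -25, "gripper": -0.4}, {"rx": 0, "ry": 0, "rz": 0, "dx": 0, "dy": 0, "dz": -25, "gripper": 0}, {"rx": 0, "ry": 0, "rz": 0, "dx": 0, "dy": 0, "dz": -20, "gripper": 0.5}, {"rx": 0, "ry": 0, "rz": 0, "dx": -10, "dy": -20, "dz": 0, "gripper": 0.8}, {"rx": 0, "ry": 0, "rz": 0, "dx": -30, "dy": -40, "dz": 0, "gripper": 0.8}, {"rx": 0, "ry": 0, "rz": 0, "dx": -40, "dy": -40, "dz": 0, "gripper": 0.8}, {"rx": 0, "ry": 0, "rz": 0, "dx": -40, "dy": -30, "dz": 0, "gripper": 0.8}, {"rx": 0, "ry": 0, "rz": 0, "dx": -40, "dy": -10, "dz": 0, "gripper": 0.8}, {"rx": 0, "ry": 0, "rz": 0, "dx": 0, "dy": 0, "dz": 0, "gripper": 0.8}]}}

```text
clock: 17.25
tcp_pos: [0.5246, -0.0511, 0.3504]
orientation: [2.188, 2.251, -0.002]
contact_force: [0.9, 0.3, 1.0]
grip_width: 0.0769
gripper_force: 0.0
```

Run:
```python
from h import *
go([.439,-.149,.15])
a=snap('scene','s4.png');b=snap('top','t4.png')
K=cv2.resize(a[90:290,50:370],(800,500),interpolation=cv2.INTER_CUBIC)
cv2.imwrite('pics/s4c.png',K)
# jar pixels predictions
for p in([.44,-.149,.036],[.549,-.425,.036]): print((proj('scene',p)-[50,90])*2.5)
```

```text
t 17.25 tcp [ 0.5246 -0.0511  0.3504] d [-94.9604 -88.5004 200.5916] w [ 0.0304  0.1284 -0.3739] F [0.8849 0.3105 0.9954] w 0.0769398432904676 gf 0.0
[314.3482 258.3508]
[ 66.462  430.3196]
```

View pics/s4c.png

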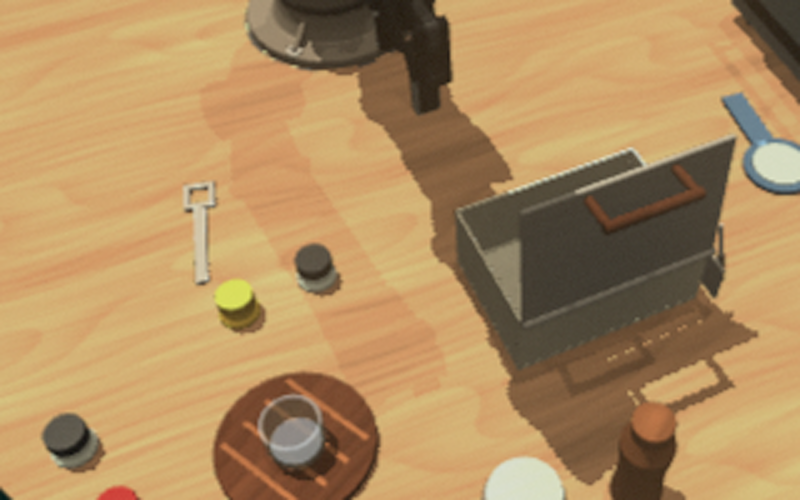

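The lid stays up alone, and both jars are where they were (caps at crop (314,259) and (67,434)). I'll pick the near jar.

Emit:
{"fn": "step_arm", "kwargs": {"moves": [{"rx": 0, "ry": 0, "rz": 0, "dx": -15, "dy": -14, "dz": 20, "gripper": 0.8}, {"rx": 0, "ry": 0, "rz": 0, "dx": -20, "dy": -18, "dz": 35, "gripper": 0.8}, {"rx": 0, "ry": 0, "rz": 0, "dx": -20, "dy": -19, "dz": 40, "gripper": 0.8}, {"rx": 0, "ry": 0, "rz": 0, "dx": -20, "dy": -19, "dz": 40, "gripper": 0.8}, {"rx": 0, "ry": 0, "rz": 0, "dx": -20, "dy": -18.5, "dz": 40, "gripper": 0.8}, {"rx": 0, "ry": 0, "rz": 0, "dx": 0, "dy": 0, "dz": 40, "gripper": 0.8}, {"rx": 0, "ry": 0, "rz": 0, "dx": 0, "dy": 0, "dz": 25, "gripper": 0.8}, {"rx": 0, "ry": 0, "rz": 0, "dx": 0, "dy": 0, "dz": 0, "gripper": 0.8}, {"rx": 0, "ry": 0, "rz": 0, "dx": 0, "dy": 0, "dz": 0, "gripper": 0.8}]}}

```text
clock: 18.48
tcp_pos: [0.4415, -0.1443, 0.1105]
orientation: [2.18, 2.261, 0.002]
contact_force: [0.2, -0.2, 0.1]
grip_width: 0.077
gripper_force: 0.0
```

Run:
```python
from h import *
go([.4395,-.149,.031])
```

```text
t 18.475 tcp [ 0.4415 -0.1443  0.1105] d [-4.6197 -2.278  79.4992] w [ 0.0919 -0.0035  0.0982] F [ 0.2476 -0.2175  0.1336] w 0.07699165361903572 gf 0.0
```

Emit:
{"fn": "step_arm", "kwargs": {"moves": [{"rx": 0, "ry": 0, "rz": 0, "dx": -4.6, "dy": -2.3, "dz": 10, "gripper": 0.8}, {"rx": 0, "ry": 0, "rz": 0, "dx": 0, "dy": 0, "dz": 25, "gripper": 0.8}, {"rx": 0, "ry": 0, "rz": 0, "dx": 0, "dy": 0, "dz": 25, "gripper": 0.8}, {"rx": 0, "ry": 0, "rz": 0, "dx": 0, "dy": 0, "dz": 14, "gripper": 0.8}, {"rx": 0, "ry": 0, "rz": 0, "dx": 0, "dy": 0, "dz": 5, "gripper": 0.8}, {"rx": 0, "ry": 0, "rz": 0, "dx": 0, "dy": 0, "dz": 0, "gripper": 0.3}, {"rx": 0, "ry": 0, "rz": 0, "dx": 0, "dy": 0, "dz": 0, "gripper": 0}, {"rx": 0, "ry": 0, "rz": 0, "dx": 0, "dy": 0, "dz": 0, "gripper": -0.4}, {"rx": 0, "ry": 0, "rz": 0, "dx": 0, "dy": 0, "dz": 0, "gripper": -0.4}, {"rx": 0, "ry": 0, "rz": 0, "dx": 0, "dy": 0, "dz": 0, "gripper": -0.4}], "grip_force": 30}}

```text
clock: 19.73
tcp_pos: [0.4384, -0.15, 0.0313]
orientation: [2.182, 2.259, 0.0]
contact_force: [-1.4, -0.4, 5.9]
grip_width: 0.039
gripper_force: 29.7
```

Run:
```python
from h import *
go(B(-.015,-.045,.18))
```

```text
t 19.725 tcp [ 0.4384 -0.15    0.0313] d [ 214.36    106.8539 -148.7743] w [ 0.0508  0.039  -0.0085] F [-1.446  -0.4458  5.946 ] w 0.03900621874980619 gf 29.69311147928238
```

Emit:
{"fn": "step_arm", "kwargs": {"moves": [{"rx": 0, "ry": 0, "rz": 0, "dx": 0, "dy": 0, "dz": -10, "gripper": -0.4}, {"rx": 0, "ry": 0, "rz": 0, "dx": 0, "dy": 0, "dz": -25, "gripper": -0.4}, {"rx": 0, "ry": 0, "rz": 0, "dx": 0, "dy": 0, "dz": -30, "gripper": -0.4}, {"rx": 0, "ry": 0, "rz": 0, "dx": 0, "dy": 0, "dz": -30, "gripper": -0.4}, {"rx": 0, "ry": 0, "rz": 0, "dx": 0, "dy": 0, "dz": -30, "gripper": -0.4}, {"rx": 0, "ry": 0, "rz": 0, "dx": 0, "dy": 0, "dz": -24, "gripper": -0.4}, {"rx": 0, "ry": 0, "rz": 0, "dx": 20, "dy": 10, "dz": 0, "gripper": -0.4}, {"rx": 0, "ry": 0, "rz": 0, "dx": 35, "dy": 17, "dz": 0, "gripper": -0.4}, {"rx": 0, "ry": 0, "rz": 0, "dx": 35, "dy": 17, "dz": 0, "gripper": -0.4}, {"rx": 0, "ry": 0, "rz": 0, "dx": 35, "dy": 17, "dz": 0, "gripper": -0.4}, {"rx": 0, "ry": 0, "rz": 0, "dx": 35, "dy": 17, "dz": 0, "gripper": -0.4}, {"rx": 0, "ry": 0, "rz": 0, "dx": 34, "dy": 17, "dz": 0, "gripper": -0.4}, {"rx": 0, "ry": 0, "rz": 0, "dx": 20, "dy": 11, "dz": 0, "gripper": -0.4}, {"rx": 0, "ry": 0, "rz": 0, "dx": 0, "dy": 0, "dz": 0, "gripper": -0.4}, {"rx": 0, "ry": 0, "rz": 0, "dx": 0, "dy": 0, "dz": 0, "gripper": -0.4}]}}

```text
clock: 21.6
tcp_pos: [0.536, 0.0666, 0.1795]
orientation: [2.183, 2.259, -0.002]
contact_force: [-0.2, -0.2, -0.7]
grip_width: 0.039
gripper_force: 30.4
```

Run:
```python
from h import *
go(B(-.015,-.045,.0355))
a=snap('scene','s5.png')
cv2.imwrite('pics/s5c.png',cv2.resize(a[60:260,180:400],(800,727),interpolation=cv2.INTER_CUBIC)[:600])
```

```text
t 21.6 tcp [0.536  0.0666 0.1795] d [  1.5146   1.7383 144.046 ] w [-0.0364  0.0488 -0.0506] F [-0.2009 -0.2215 -0.6861] w 0.03897297655652676 gf 30.404266119003296
```

View pics/s5c.png

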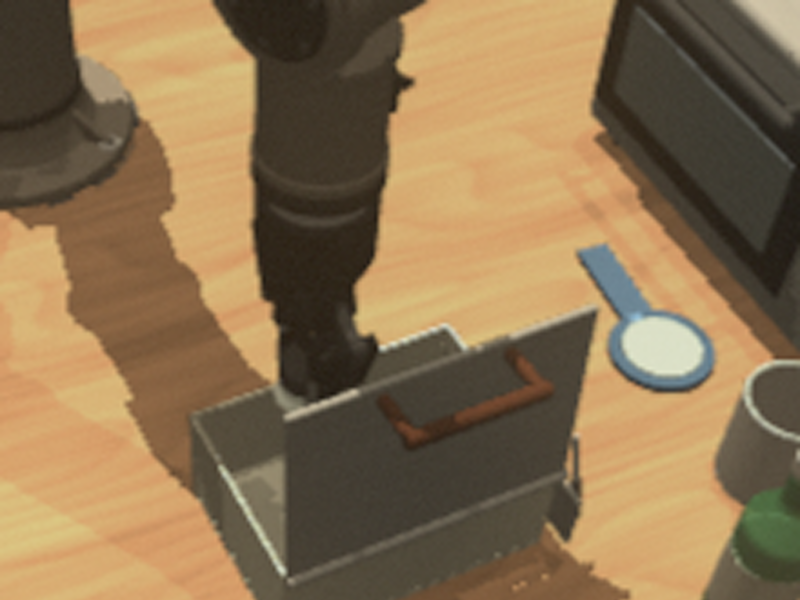

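Emit:
{"fn": "step_arm", "kwargs": {"moves": [{"rx": 0, "ry": 0, "rz": 0, "dx": 1, "dy": 1, "dz": 12, "gripper": -0.4}, {"rx": 0, "ry": 0, "rz": 0, "dx": 0, "dy": 0, "dz": 25, "gripper": -0.4}, {"rx": 0, "ry": 0, "rz": 0, "dx": 0, "dy": 0, "dz": 25, "gripper": -0.4}, {"rx": 0, "ry": 0, "rz": 0, "dx": 0, "dy": 0, "dz": 25, "gripper": -0.4}, {"rx": 0, "ry": 0, "rz": 0, "dx": 0, "dy": 0, "dz": 25, "gripper": -0.4}, {"rx": 0, "ry": 0, "rz": 0, "dx": 0, "dy": 0, "dz": 15, "gripper": -0.4}, {"rx": 0, "ry": 0, "rz": 0, "dx": 0, "dy": 0, "dz": 8, "gripper": -0.4}, {"rx": 0, "ry": 0, "rz": 0, "dx": 0, "dy": 0, "dz": 5, "gripper": -0.4}, {"rx": 0, "ry": 0, "rz": 0, "dx": 0, "dy": 0, "dz": 2, "gripper": -0.4}, {"rx": 0, "ry": 0, "rz": 0, "dx": 0, "dy": 0, "dz": 0, "gripper": -0.4}]}}

```text
clock: 22.9
tcp_pos: [0.5378, 0.0688, 0.0379]
orientation: [2.182, 2.259, 0.001]
contact_force: [0.0, 0.7, -1.8]
grip_width: 0.0387
gripper_force: 30.4
```

Emit:
{"fn": "step_arm", "kwargs": {"moves": [{"rx": 0, "ry": 0, "rz": 0, "dx": 0, "dy": 0, "dz": 2, "gripper": -0.4}, {"rx": 0, "ry": 0, "rz": 0, "dx": 0, "dy": 0, "dz": 0, "gripper": -0.4}, {"rx": 0, "ry": 0, "rz": 0, "dx": 0, "dy": 0, "dz": 0, "gripper": 0.4}, {"rx": 0, "ry": 0, "rz": 0, "dx": 0, "dy": 0, "dz": 0, "gripper": 0.4}, {"rx": 0, "ry": 0, "rz": 0, "dx": 0, "dy": 0, "dz": -8, "gripper": 0.4}, {"rx": 0, "ry": 0, "rz": 0, "dx": 0, "dy": 0, "dz": -25, "gripper": 0.4}, {"rx": 0, "ry": 0, "rz": 0, "dx": 0, "dy": 0, "dz": -30, "gripper": 0.4}, {"rx": 0, "ry": 0, "rz": 0, "dx": 0, "dy": 0, "dz": -35, "gripper": 0.4}, {"rx": 0, "ry": 0, "rz": 0, "dx": 0, "dy": 0, "dz": -35, "gripper": 0.8}, {"rx": 0, "ry": 0, "rz": 0, "dx": -10, "dy": 0, "dz": -20, "gripper": 0.8}, {"rx": 0, "ry": 0, "rz": 0, "dx": -40, "dy": 0, "dz": 0, "gripper": 0.8}, {"rx": 0, "ry": 0, "rz": 0, "dx": -50, "dy": 0, "dz": 0, "gripper": 0.8}, {"rx": 0, "ry": 0, "rz": 0, "dx": -50, "dy": 0, "dz": 0, "gripper": 0.8}, {"rx": 0, "ry": 0, "rz": 0, "dx": -50, "dy": 0, "dz": 0, "gripper": 0.8}, {"rx": 0, "ry": 0, "rz": 0, "dx": -30, "dy": 0, "dz": 0, "gripper": 0.8}, {"rx": 0, "ry": 0, "rz": 0, "dx": 0, "dy": 0, "dz": 0, "gripper": 0.8}]}}

```text
clock: 24.9
tcp_pos: [0.5443, -0.1641, 0.1881]
orientation: [-2.187, -2.254, 0.003]
contact_force: [-0.8, -0.4, -0.3]
grip_width: 0.077
gripper_force: 0.0
```

Run:
```python
from h import *
a=snap('scene','s6.png');b=snap('top','t6.png')
A=cv2.resize(a[145:289,50:290],(800,480),interpolation=cv2.INTER_CUBIC)
Bt=cv2.resize(b[150:240,180:290],(147,120))
t=cv2.resize(b[165:235,185:265],(137,120),interpolation=cv2.INTER_CUBIC)
cv2.imwrite('pics/j6.png',np.vstack([A,np.hstack([cv2.convertScaleAbs(cv2.resize(b[150:240,180:480],(400,120),interpolation=cv2.INTER_CUBIC),alpha=1.7),cv2.convertScaleAbs(cv2.resize(b[165:230,190:270],(400,120)),alpha=1.7)])]))
go([.549,-.425,.20])
```

```text
t 25.0 tcp [ 0.5449 -0.1603  0.1884] d [-264.6972   -5.2559  -11.8043] w [-0.051  -0.0477  0.013 ] F [-0.0856  0.8496 -0.1831] w 0.0770183530211076 gf 0.0
```

View pics/j6.png

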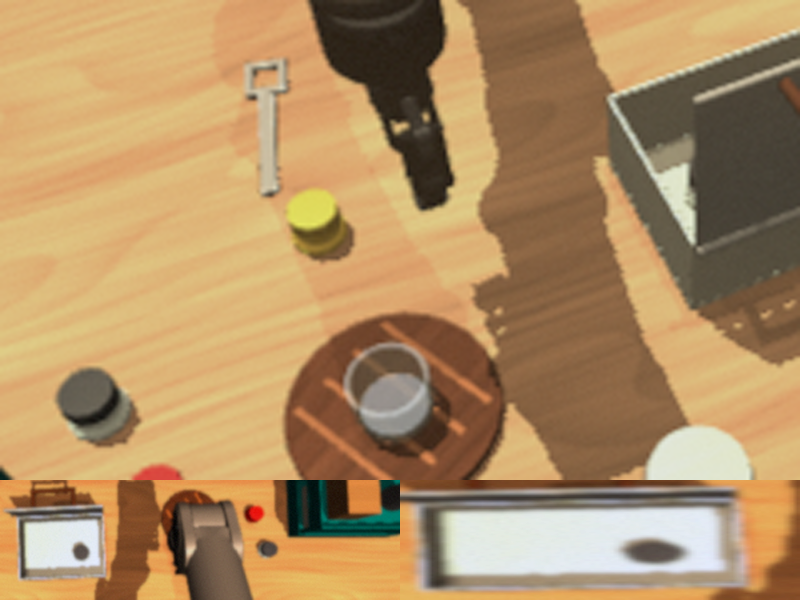

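```bash
python3 - <<'E'
from h import *
f=1/1.5625
for u,v,z in[(618,298,0),(618,298,.1),(622,232,.0),(656,212,.1),(656,290,.1),(655,212,.2),(618,235,.1)]: print(u,v,z,ray('top',u*f,v*f,z))
E
python3 - <<'E'
import cv2
b=cv2.imread('pics/t6.png');cv2.imwrite('pics/cr.png',cv2.convertScaleAbs(cv2.resize(b[120:220,350:512],(800,494),interpolation=cv2.INTER_CUBIC),alpha=1.8))
E
```

```text
618 298 0 [ 0.5875 -0.49    0.    ]
618 298 0.1 [ 0.5769 -0.4514  0.1   ]
622 232 0.0 [ 0.7423 -0.5054  0.    ]
656 212 0.1 [ 0.7632 -0.54    0.1   ]
656 290 0.1 [ 0.594  -0.5321  0.1   ]
655 212 0.2 [ 0.7367 -0.4919  0.2   ]
618 235 0.1 [ 0.713  -0.4568  0.1   ]
```

View pics/cr.png

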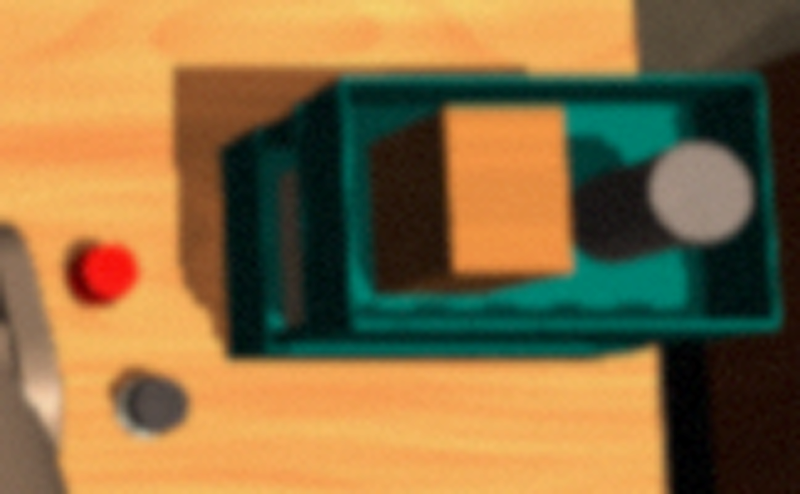

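The crate corner is at about (0.588, −0.49), which clears the gripper. I'll go to the second jar.

Emit:
{"fn": "step_arm", "kwargs": {"moves": [{"rx": 0, "ry": 0, "rz": 0, "dx": -20, "dy": 0, "dz": 0, "gripper": 0.8}, {"rx": 0, "ry": 0, "rz": 0, "dx": -40, "dy": -1, "dz": 0, "gripper": 0.8}, {"rx": 0, "ry": 0, "rz": 0, "dx": -45, "dy": -1, "dz": 0, "gripper": 0.8}, {"rx": 0, "ry": 0, "rz": 0, "dx": -45, "dy": -1, "dz": 0, "gripper": 0.8}, {"rx": 0, "ry": 0, "rz": 0, "dx": -45, "dy": -1, "dz": 0, "gripper": 0.8}, {"rx": 0, "ry": 0, "rz": 0, "dx": -40, "dy": -1, "dz": 0, "gripper": 0.8}, {"rx": 0, "ry": 0, "rz": 0, "dx": -28, "dy": -1, "dz": 20, "gripper": 0.8}, {"rx": 0, "ry": 0, "rz": 0, "dx": 0, "dy": 0, "dz": 35, "gripper": 0.8}, {"rx": 0, "ry": 0, "rz": 0, "dx": 0, "dy": 0, "dz": 20, "gripper": 0.8}, {"rx": 0, "ry": 0, "rz": 0, "dx": 0, "dy": 0, "dz": 0, "gripper": 0.8}, {"rx": 0, "ry": 0, "rz": 0, "dx": 0, "dy": 0, "dz": 0, "gripper": 0.8}]}}

```text
clock: 26.38
tcp_pos: [0.5496, -0.424, 0.1148]
orientation: [2.18, 2.26, 0.001]
contact_force: [0.5, -0.3, 0.3]
grip_width: 0.0769
gripper_force: 0.0
```

Run:
```python
from h import *
go([.5475,-.424,.031])
b=snap('top','t7.png');K=cv2.imread('pics/t6.png')
print(np.abs(b[185:215,370:400].astype(int)-K[185:215,370:400]).mean())
a=snap('scene','s7.png');K=cv2.imread('pics/s6.png')
print(np.abs(a[255:285,65:95].astype(int)-K[255:285,65:95]).mean())
```

```text
t 26.375 tcp [ 0.5496 -0.424   0.1148] d [ 0.1668 -2.2746 83.8162] w [0.0902 0.0493 0.0552] F [ 0.5317 -0.2713  0.2712] w 0.07691174201573862 gf 0.0
35.684814814814814
37.555925925925926
```

Emit:
{"fn": "step_arm", "kwargs": {"moves": [{"rx": 0, "ry": 0, "rz": 0, "dx": 0, "dy": -2, "dz": 12, "gripper": 0.8}, {"rx": 0, "ry": 0, "rz": 0, "dx": 0, "dy": 0, "dz": 25, "gripper": 0.8}, {"rx": 0, "ry": 0, "rz": 0, "dx": 0, "dy": 0, "dz": 25, "gripper": 0.8}, {"rx": 0, "ry": 0, "rz": 0, "dx": 0, "dy": 0, "dz": 15, "gripper": 0.8}, {"rx": 0, "ry": 0, "rz": 0, "dx": 0, "dy": 0, "dz": 6, "gripper": 0.8}, {"rx": 0, "ry": 0, "rz": 0, "dx": 0, "dy": 0, "dz": 0, "gripper": 0.3}, {"rx": 0, "ry": 0, "rz": 0, "dx": 0, "dy": 0, "dz": 0, "gripper": 0}, {"rx": 0, "ry": 0, "rz": 0, "dx": 0, "dy": 0, "dz": 0, "gripper": -0.4}, {"rx": 0, "ry": 0, "rz": 0, "dx": 0, "dy": 0, "dz": 0, "gripper": -0.4}, {"rx": 0, "ry": 0, "rz": 0, "dx": 0, "dy": 0, "dz": 0, "gripper": -0.4}]}}

```text
clock: 27.72
tcp_pos: [0.5473, -0.4247, 0.0317]
orientation: [2.181, 2.258, 0.0]
contact_force: [-0.4, -0.6, 6.4]
grip_width: 0.0389
gripper_force: 30.5
```

Run:
```python
from h import *
go(B(-.015,.04,.19))
```

```text
t 27.725 tcp [ 0.5473 -0.4247  0.0317] d [ 577.5239    7.6098 -158.9831] w [ 0.0819  0.0649 -0.0061] F [-0.3605 -0.6232  6.3527] w 0.038904015863057945 gf 30.50383687019348
```

Emit:
{"fn": "step_arm", "kwargs": {"moves": [{"rx": 0, "ry": 0, "rz": 0, "dx": 0, "dy": 0, "dz": -12, "gripper": -0.4}, {"rx": 0, "ry": 0, "rz": 0, "dx": 0, "dy": 0, "dz": -30, "gripper": -0.4}, {"rx": 0, "ry": 0, "rz": 0, "dx": 0, "dy": 0, "dz": -40, "gripper": -0.4}, {"rx": 0, "ry": 0, "rz": 0, "dx": 0, "dy": 0, "dz": -40, "gripper": -0.4}, {"rx": 0, "ry": 0, "rz": 0, "dx": 0, "dy": 0, "dz": -37, "gripper": -0.4}, {"rx": 0, "ry": 0, "rz": 0, "dx": 20, "dy": 0, "dz": 0, "gripper": -0.4}, {"rx": 0, "ry": 0, "rz": 0, "dx": 40, "dy": 1, "dz": 0, "gripper": -0.4}, {"rx": 0, "ry": 0, "rz": 0, "dx": 45, "dy": 1, "dz": 0, "gripper": -0.4}, {"rx": 0, "ry": 0, "rz": 0, "dx": 50, "dy": 1, "dz": 0, "gripper": -0.4}, {"rx": 0, "ry": 0, "rz": 0, "dx": 50, "dy": 1, "dz": 0, "gripper": -0.4}, {"rx": 0, "ry": 0, "rz": 0, "dx": 50, "dy": 1, "dz": 0, "gripper": -0.4}, {"rx": 0, "ry": 0, "rz": 0, "dx": 50, "dy": 1, "dz": 0, "gripper": -0.4}, {"rx": 0, "ry": 0, "rz": 0, "dx": 50, "dy": 1, "dz": 0, "gripper": -0.4}, {"rx": 0, "ry": 0, "rz": 0, "dx": 50, "dy": 0, "dz": 0, "gripper": -0.4}, {"rx": 0, "ry": 0, "rz": 0, "dx": 50, "dy": 0, "dz": 0, "gripper": -0.4}, {"rx": 0, "ry": 0, "rz": 0, "dx": 50, "dy": 0, "dz": 0, "gripper": -0.4}, {"rx": 0, "ry": 0, "rz": 0, "dx": 45, "dy": 0, "dz": 0, "gripper": -0.4}, {"rx": 0, "ry": 0, "rz": 0, "dx": 27, "dy": 0, "dz": 0, "gripper": -0.4}, {"rx": 0, "ry": 0, "rz": 0, "dx": 0, "dy": 0, "dz": 0, "gripper": -0.4}, {"rx": 0, "ry": 0, "rz": 0, "dx": 0, "dy": 0, "dz": 0, "gripper": -0.4}]}}

```text
clock: 30.22
tcp_pos: [0.5328, 0.1517, 0.1888]
orientation: [-2.183, -2.259, 0.003]
contact_force: [0.5, -0.6, -0.9]
grip_width: 0.0389
gripper_force: 30.4
```

Run:
```python
from h import *
go(B(-.015,.04,.036))
```

```text
t 30.225 tcp [0.5328 0.1517 0.1888] d [  1.4078   2.1066 152.759 ] w [-0.0871  0.0704 -0.0173] F [ 0.4778 -0.5567 -0.9202] w 0.03892899593337855 gf 30.362879633903503
```

Emit:
{"fn": "step_arm", "kwargs": {"moves": [{"rx": 0, "ry": 0, "rz": 0, "dx": 1, "dy": 2, "dz": 12, "gripper": -0.4}, {"rx": 0, "ry": 0, "rz": 0, "dx": 0, "dy": 0, "dz": 25, "gripper": -0.4}, {"rx": 0, "ry": 0, "rz": 0, "dx": 0, "dy": 0, "dz": 25, "gripper": -0.4}, {"rx": 0, "ry": 0, "rz": 0, "dx": 0, "dy": 0, "dz": 25, "gripper": -0.4}, {"rx": 0, "ry": 0, "rz": 0, "dx": 0, "dy": 0, "dz": 25, "gripper": -0.4}, {"rx": 0, "ry": 0, "rz": 0, "dx": 0, "dy": 0, "dz": 20, "gripper": -0.4}, {"rx": 0, "ry": 0, "rz": 0, "dx": 0, "dy": 0, "dz": 11, "gripper": -0.4}, {"rx": 0, "ry": 0, "rz": 0, "dx": 0, "dy": 0, "dz": 6, "gripper": -0.4}, {"rx": 0, "ry": 0, "rz": 0, "dx": 0, "dy": 0, "dz": 2, "gripper": -0.4}, {"rx": 0, "ry": 0, "rz": 0, "dx": 0, "dy": 0, "dz": 0, "gripper": -0.4}, {"rx": 0, "ry": 0, "rz": 0, "dx": 0, "dy": 0, "dz": 0, "gripper": -0.4}]}}

```text
clock: 31.6
tcp_pos: [0.5359, 0.1539, 0.039]
orientation: [2.182, 2.259, 0.001]
contact_force: [-0.7, 0.2, -0.1]
grip_width: 0.039
gripper_force: 30.4
```

Emit:
{"fn": "step_arm", "kwargs": {"moves": [{"rx": 0, "ry": 0, "rz": 0, "dx": 0, "dy": 0, "dz": 3, "gripper": -0.4}, {"rx": 0, "ry": 0, "rz": 0, "dx": 0, "dy": 0, "dz": 0, "gripper": -0.4}, {"rx": 0, "ry": 0, "rz": 0, "dx": 0, "dy": 0, "dz": 0, "gripper": 0.4}, {"rx": 0, "ry": 0, "rz": 0, "dx": 0, "dy": 0, "dz": 0, "gripper": 0.4}, {"rx": 0, "ry": 0, "rz": 0, "dx": 0, "dy": 0, "dz": -8, "gripper": 0.4}, {"rx": 0, "ry": 0, "rz": 0, "dx": 0, "dy": 0, "dz": -25, "gripper": 0.4}, {"rx": 0, "ry": 0, "rz": 0, "dx": 0, "dy": 0, "dz": -35, "gripper": 0.4}, {"rx": 0, "ry": 0, "rz": 0, "dx": 0, "dy": 0, "dz": -40, "gripper": 0.4}, {"rx": 0, "ry": 0, "rz": 0, "dx": 0, "dy": 0, "dz": -40, "gripper": 0.4}, {"rx": 0, "ry": 0, "rz": 0, "dx": 0, "dy": 0, "dz": -40, "gripper": 0.4}, {"rx": 0, "ry": 0, "rz": 0, "dx": 0, "dy": 0, "dz": -40, "gripper": 0.1}, {"rx": 0, "ry": 0, "rz": 0, "dx": 0, "dy": 0, "dz": -40, "gripper": -0.3}, {"rx": 0, "ry": 0, "rz": 0, "dx": -25, "dy": 0, "dz": -32, "gripper": -0.3}, {"rx": 0, "ry": 0, "rz": 0, "dx": -50, "dy": 0, "dz": 0, "gripper": -0.3}, {"rx": 0, "ry": 0, "rz": 0, "dx": -50, "dy": 0, "dz": 0, "gripper": -0.3}, {"rx": 0, "ry": 0, "rz": 0, "dx": -50, "dy": 0, "dz": 0, "gripper": -0.3}, {"rx": 0, "ry": 0, "rz": 0, "dx": -50, "dy": 0, "dz": 0, "gripper": -0.3}, {"rx": 0, "ry": 0, "rz": 0, "dx": 0, "dy": 0, "dz": 0, "gripper": -0.3}]}}

```text
clock: 33.85
tcp_pos: [0.5427, -0.0762, 0.3355]
orientation: [2.191, 2.251, -0.003]
contact_force: [0.3, 0.3, -0.1]
grip_width: 0.0301
gripper_force: 0.0
```

Run:
```python
from h import *
go(B(.1126,0,.32))
a=snap('scene','s8.png');b=snap('top','t8.png')
A=cv2.resize(a[90:234,220:390],(500,424),interpolation=cv2.INTER_CUBIC)
C=cv2.convertScaleAbs(cv2.resize(b[140:236,190:260],(300,411),interpolation=cv2.INTER_CUBIC),alpha=1.7)
C=cv2.copyMakeBorder(C,0,13,0,0,0);cv2.imwrite('pics/j8.png',np.hstack([A,C]))
```

```text
t 33.85 tcp [ 0.5427 -0.0762  0.3355] d [190.3483 126.0589  15.0248] w [-0.0523  0.0975 -0.4524] F [ 0.3033  0.2948 -0.1388] w 0.030087189243284553 gf 0.0
```

View pics/j8.png

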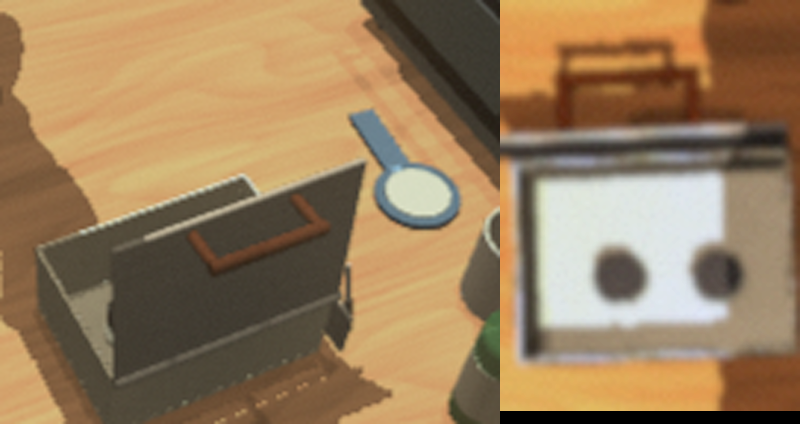

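Run:
```python
from h import *
f=lambda x,y,z: ray('top',190+(x-500+.5)/4.286-.5,140+(y+.5)/4.281-.5,z)
print(f(558,74,.2407),f(697,72,.2407), f(627,73,.2407), B(.1126,0,.24))
g=lambda x,y,z: ray('scene',220+(x+.5)/2.941-.5,90+(y+.5)/2.944-.5,z)
print(g(217,266,.2407),g(327,227,.2407))
```

```text
[0.6635 0.1676 0.2407] [0.6647 0.0709 0.2407] [0.6641 0.1195 0.2407] [0.6635 0.1174 0.24  ]
[0.6624 0.076  0.2407] [0.6602 0.1694 0.2407]
```

Emit:
{"fn": "step_arm", "kwargs": {"moves": [{"rx": 0, "ry": 0, "rz": 0, "dx": 20, "dy": 14, "dz": 0, "gripper": -0.3}, {"rx": 0, "ry": 0, "rz": 0, "dx": 40, "dy": 26, "dz": 0, "gripper": -0.3}, {"rx": 0, "ry": 0, "rz": 0, "dx": 40, "dy": 26, "dz": 0, "gripper": -0.3}, {"rx": 0, "ry": 0, "rz": 0, "dx": 40, "dy": 26, "dz": 0, "gripper": -0.3}, {"rx": 0, "ry": 0, "rz": 0, "dx": 30, "dy": 20, "dz": 0, "gripper": -0.3}, {"rx": 0, "ry": 0, "rz": 0, "dx": 20, "dy": 14, "dz": 0, "gripper": -0.3}, {"rx": 0, "ry": 0, "rz": 0, "dx": 0, "dy": 0, "dz": 15, "gripper": -0.3}, {"rx": 0, "ry": 0, "rz": 0, "dx": 0, "dy": 0, "dz": 0, "gripper": -0.3}, {"rx": 0, "ry": 0, "rz": 0, "dx": 0, "dy": 0, "dz": 0, "gripper": -0.3}]}}

```text
clock: 35.08
tcp_pos: [0.6622, 0.122, 0.3205]
orientation: [2.183, 2.258, -0.001]
contact_force: [-0.5, 1.2, 0.6]
grip_width: 0.0296
gripper_force: 0.0
```

Run:
```python
from h import *
go([.6635,.1185,.246])
```

```text
t 35.075 tcp [0.6622 0.122  0.3205] d [-3.5203  1.1821 74.5061] w [-0.0268  0.0472 -0.0637] F [-0.4536  1.165   0.5818] w 0.029629628996595492 gf 0.0
```

Emit:
{"fn": "step_arm", "kwargs": {"moves": [{"rx": 0, "ry": 0, "rz": 0, "dx": -3.5, "dy": 1.2, "dz": 10, "gripper": -0.3}, {"rx": 0, "ry": 0, "rz": 0, "dx": 0, "dy": 0, "dz": 20, "gripper": -0.3}, {"rx": 0, "ry": 0, "rz": 0, "dx": 0, "dy": 0, "dz": 20, "gripper": -0.3}, {"rx": 0, "ry": 0, "rz": 0, "dx": 0, "dy": 0, "dz": 15, "gripper": -0.3}, {"rx": 0, "ry": 0, "rz": 0, "dx": 0, "dy": 0, "dz": 9, "gripper": -0.3}, {"rx": 0, "ry": 0, "rz": 0, "dx": 0, "dy": 0, "dz": 0, "gripper": -0.3}, {"rx": 0, "ry": 0, "rz": 0, "dx": 0, "dy": 0, "dz": 0, "gripper": -1}, {"rx": 0, "ry": 0, "rz": 0, "dx": 0, "dy": 0, "dz": 0, "gripper": -1}, {"rx": 0, "ry": 0, "rz": 0, "dx": 0, "dy": 0, "dz": 0, "gripper": -1}], "grip_force": 35}}

```text
clock: 36.2
tcp_pos: [0.6612, 0.1199, 0.247]
orientation: [-2.179, -2.259, 0.008]
contact_force: [-10.6, -2.9, 4.8]
grip_width: 0.011
gripper_force: 34.4
```

Run:
```python
from h import *
go([.6635,.1185,.246])
th=np.linspace(1.49,0,22); a0=np.arctan2(.043,-.148); R=np.hypot(.148,.043)
P=np.c_[R*np.cos(a0-th),R*np.sin(a0-th)]*1000
d=np.diff(P,axis=0);d[:,1]*=-1
print(np.round(d,1).tolist())
```

```text
t 36.2 tcp [0.6612 0.1199 0.247 ] d [-1.4529  2.2521  0.9487] w [-0.3219  0.0798  0.0559] F [-10.6489  -2.8783   4.8343] w 0.010985752566055131 gf 34.36832070350647
[[-10.8, -1.8], [-10.9, -1.0], [-10.9, -0.3], [-10.9, 0.5], [-10.9, 1.3], [-10.7, 2.0], [-10.6, 2.8], [-10.3, 3.5], [-10.1, 4.3], [-9.7, 5.0], [-9.4, 5.6], [-8.9, 6.3], [-8.5, 6.9], [-8.0, 7.5], [-7.4, 8.0], [-6.8, 8.5], [-6.2, 9.0], [-5.5, 9.4], [-4.9, 9.8], [-4.1, 10.1], [-3.4, 10.4]]
```

Emit:
{"fn": "step_arm", "kwargs": {"moves": [{"rx": 0, "ry": 0, "rz": 0, "dx": 0, "dy": -7, "dz": -1, "gripper": -1}, {"rx": 0, "ry": 0, "rz": 0, "dx": 0, "dy": -6, "dz": -0.8, "gripper": -1}, {"rx": 0, "ry": 0, "rz": 0, "dx": 0, "dy": -10.9, "dz": -1, "gripper": -1}, {"rx": 0, "ry": 0, "rz": 0, "dx": 0, "dy": -10.9, "dz": -0.3, "gripper": -1}, {"rx": 0, "ry": 0, "rz": 0, "dx": 0, "dy": -10.9, "dz": 0.5, "gripper": -1}, {"rx": 0, "ry": 0, "rz": 0, "dx": 0, "dy": -10.9, "dz": 1.3, "gripper": -1}, {"rx": 0, "ry": 0, "rz": 0, "dx": 0, "dy": -10.7, "dz": 2, "gripper": -1}, {"rx": 0, "ry": 0, "rz": 0, "dx": 0, "dy": -10.6, "dz": 2.8, "gripper": -1}, {"rx": 0, "ry": 0, "rz": 0, "dx": 0, "dy": 0, "dz": 0, "gripper": -1}, {"rx": 0, "ry": 0, "rz": 0, "dx": 0, "dy": 0, "dz": 0, "gripper": -1}]}}

```text
clock: 37.45
tcp_pos: [0.5851, 0.1166, 0.243]
orientation: [-2.182, -2.259, 0.003]
contact_force: [-2.2, -1.9, 6.4]
grip_width: 0.0109
gripper_force: 36.6
```

Run:
```python
from h import *
go([.5865,.1175,.247])
```

```text
t 37.45 tcp [0.5851 0.1166 0.243 ] d [ 0.8425  1.4501 -3.9961] w [-0.09    0.0556 -0.0065] F [-2.2212 -1.8709  6.4058] w 0.010908270884456945 gf 36.6441535949707
```

Emit:
{"fn": "step_arm", "kwargs": {"moves": [{"rx": 0, "ry": 0, "rz": 0, "dx": 0, "dy": -10.3, "dz": 2.5, "gripper": -1}, {"rx": 0, "ry": 0, "rz": 0, "dx": 0, "dy": -10.1, "dz": 4.3, "gripper": -1}, {"rx": 0, "ry": 0, "rz": 0, "dx": 0, "dy": -9.7, "dz": 5, "gripper": -1}, {"rx": 0, "ry": 0, "rz": 0, "dx": 0, "dy": -9.4, "dz": 5.6, "gripper": -1}, {"rx": 0, "ry": 0, "rz": 0, "dx": 0, "dy": -8.9, "dz": 6.3, "gripper": -1}, {"rx": 0, "ry": 0, "rz": 0, "dx": 0, "dy": -8.5, "dz": 6.9, "gripper": -1}, {"rx": 0, "ry": 0, "rz": 0, "dx": 0, "dy": 0, "dz": 0, "gripper": -1}, {"rx": 0, "ry": 0, "rz": 0, "dx": 0, "dy": 0, "dz": 0, "gripper": -1}]}}

```text
clock: 38.45
tcp_pos: [0.5286, 0.1145, 0.212]
orientation: [-2.182, -2.259, 0.003]
contact_force: [-1.9, -4.8, -1.3]
grip_width: 0.0106
gripper_force: 36.3
```

Run:
```python
from h import *
go([.5865,.1175,.247])
x=r.get_obs()['tcp_pos']; print(np.hypot(x[0]-.629,x[2]-.0953))
```

```text
t 38.45 tcp [0.5286 0.1145 0.212 ] d [  0.9979  57.8821 -35.1533] w [-0.1169  0.0498 -0.0222] F [-1.9364 -4.8263 -1.3484] w 0.010602346419988544 gf 36.33611619472504
0.15390835270496933
```

Emit:
{"fn": "step_arm", "kwargs": {"moves": [{"rx": 0, "ry": 0, "rz": 0, "dx": 0, "dy": -8, "dz": 7.5, "gripper": -1}, {"rx": 0, "ry": 0, "rz": 0, "dx": 0, "dy": -7.4, "dz": 8, "gripper": -1}, {"rx": 0, "ry": 0, "rz": 0, "dx": 0, "dy": -6.8, "dz": 8.5, "gripper": -1}, {"rx": 0, "ry": 0, "rz": 0, "dx": 0, "dy": -6.2, "dz": 9, "gripper": -1}, {"rx": 0, "ry": 0, "rz": 0, "dx": 0, "dy": -5.5, "dz": 9.4, "gripper": -1}, {"rx": 0, "ry": 0, "rz": 0, "dx": 0, "dy": -4.9, "dz": 9.8, "gripper": -1}, {"rx": 0, "ry": 0, "rz": 0, "dx": 0, "dy": -4.1, "dz": 10.1, "gripper": -1}, {"rx": 0, "ry": 0, "rz": 0, "dx": 0, "dy": -1.7, "dz": 5, "gripper": -1}, {"rx": 0, "ry": 0, "rz": 0, "dx": 0, "dy": 0, "dz": 0, "gripper": -1}, {"rx": 0, "ry": 0, "rz": 0, "dx": 0, "dy": 0, "dz": 0, "gripper": -1}]}}

```text
clock: 39.7
tcp_pos: [0.4836, 0.1127, 0.1444]
orientation: [-2.182, -2.258, 0.005]
contact_force: [-2.7, -5.4, -2.4]
grip_width: 0.0109
gripper_force: 37.8
```

Now ease it down until the force shows it seated.

Emit:
{"fn": "step_arm", "kwargs": {"moves": [{"rx": 0, "ry": 0, "rz": 0, "dx": 0, "dy": -1.2, "dz": 4, "gripper": -1}, {"rx": 0, "ry": 0, "rz": 0, "dx": 0, "dy": -0.5, "dz": 3, "gripper": -1}, {"rx": 0, "ry": 0, "rz": 0, "dx": 0, "dy": 0, "dz": 2, "gripper": -1}, {"rx": 0, "ry": 0, "rz": 0, "dx": 0, "dy": 0, "dz": 0, "gripper": -1}, {"rx": 0, "ry": 0, "rz": 0, "dx": 0, "dy": 0, "dz": 0, "gripper": -1}]}}

```text
clock: 40.33
tcp_pos: [0.4809, 0.1127, 0.1356]
orientation: [-2.181, -2.258, 0.008]
contact_force: [-8.2, -6.7, 3.7]
grip_width: 0.0105
gripper_force: 38.5
```

Emit:
{"fn": "step_arm", "kwargs": {"moves": [{"rx": 0, "ry": 0, "rz": 0, "dx": 0, "dy": 0, "dz": 2, "gripper": -1}, {"rx": 0, "ry": 0, "rz": 0, "dx": 0, "dy": 0, "dz": 0, "gripper": -1}, {"rx": 0, "ry": 0, "rz": 0, "dx": 0, "dy": 0, "dz": 0, "gripper": -1}]}}

```text
clock: 40.7
tcp_pos: [0.4809, 0.1127, 0.1351]
orientation: [-2.182, -2.259, 0.009]
contact_force: [-12.4, -7.4, 21.6]
grip_width: 0.0108
gripper_force: 40.4
```

Run:
```python
from h import *
a=snap('scene','s9.png')
A=cv2.resize(a[120:240,200:360],(800,600),interpolation=cv2.INTER_CUBIC);cv2.imwrite('pics/s9c.png',A)
```

```text
(no output)
```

View pics/s9c.png

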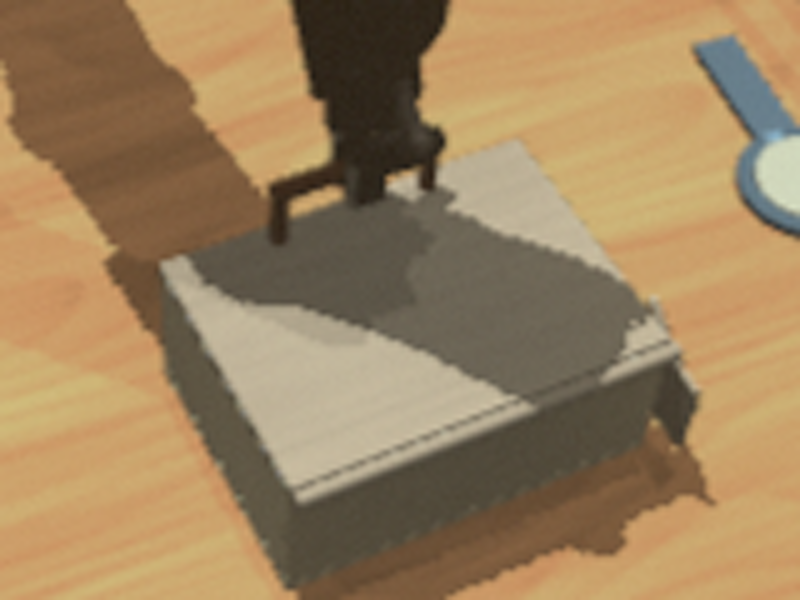

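The lid is flat on the rim, with force rising and no further motion. I'll release the bar and go for the ramekin.

Emit:
{"fn": "step_arm", "kwargs": {"moves": [{"rx": 0, "ry": 0, "rz": 0, "dx": 0, "dy": 0, "dz": -1.5, "gripper": -1}, {"rx": 0, "ry": 0, "rz": 0, "dx": 0, "dy": 0, "dz": 0, "gripper": -0.2}, {"rx": 0, "ry": 0, "rz": 0, "dx": 0, "dy": 0, "dz": 0, "gripper": 0.2}, {"rx": 0, "ry": 0, "rz": 0, "dx": 0, "dy": 0, "dz": 0, "gripper": 0.2}, {"rx": 0, "ry": 0, "rz": 0, "dx": 0, "dy": 0, "dz": -15, "gripper": 0.2}, {"rx": 0, "ry": 0, "rz": 0, "dx": 0, "dy": 0, "dz": -30, "gripper": 0.2}, {"rx": 0, "ry": 0, "rz": 0, "dx": 0, "dy": 0, "dz": -30, "gripper": 1}, {"rx": 0, "ry": 0, "rz": 0, "dx": -20, "dy": 9, "dz": 0, "gripper": 1}, {"rx": 0, "ry": 0, "rz": 0, "dx": -45, "dy": 20, "dz": 0, "gripper": 1}, {"rx": 0, "ry": 0, "rz": 0, "dx": -45, "dy": 20, "dz": 0, "gripper": 1}, {"rx": 0, "ry": 0, "rz": 0, "dx": -45, "dy": 20, "dz": 0, "gripper": 1}, {"rx": 0, "ry": 0, "rz": 0, "dx": -45, "dy": 20, "dz": 0, "gripper": 1}, {"rx": 0, "ry": 0, "rz": 0, "dx": -45, "dy": 20, "dz": 0, "gripper": 1}, {"rx": 0, "ry": 0, "rz": 0, "dx": -45, "dy": 20, "dz": 0, "gripper": 1}, {"rx": 0, "ry": 0, "rz": 0, "dx": -40, "dy": 18, "dz": 0, "gripper": 1}, {"rx": 0, "ry": 0, "rz": 0, "dx": -15, "dy": 8, "dz": 0, "gripper": 1}, {"rx": 0, "ry": 0, "rz": 0, "dx": 0, "dy": 0, "dz": 0, "gripper": 1}, {"rx": 0, "ry": 0, "rz": 0, "dx": 0, "dy": 0, "dz": 0, "gripper": 1}]}}

```text
clock: 43.0
tcp_pos: [0.6498, -0.2235, 0.211]
orientation: [-2.179, -2.262, -0.002]
contact_force: [0.4, 0.3, -0.3]
grip_width: 0.0857
gripper_force: 0.0
```

Run:
```python
from h import *
go([.632,-.2285,.046])
# ramekin: compare pixel patch before/after
a=r.grab_frame('scene')
cv2.imwrite('pics/s10.png',a)
cv2.imwrite('pics/s10c.png',cv2.resize(a[130:290,110:370],(800,492),interpolation=cv2.INTER_CUBIC))
print([(proj('scene',p)-[110,130])*3.077 for p in([.632,-.2285,.057],[.632,-.2285,.012])])
```

```text
t 43.0 tcp [ 0.6498 -0.2235  0.211 ] d [ -4.5017 -17.9802 164.9882] w [ 0.0047 -0.0759  0.1453] F [ 0.409   0.3051 -0.2949] w 0.0857355879751737 gf 0.0
[array([168.6719, 394.4872]), array([177.9364, 421.3449])]
```

View pics/s10c.png

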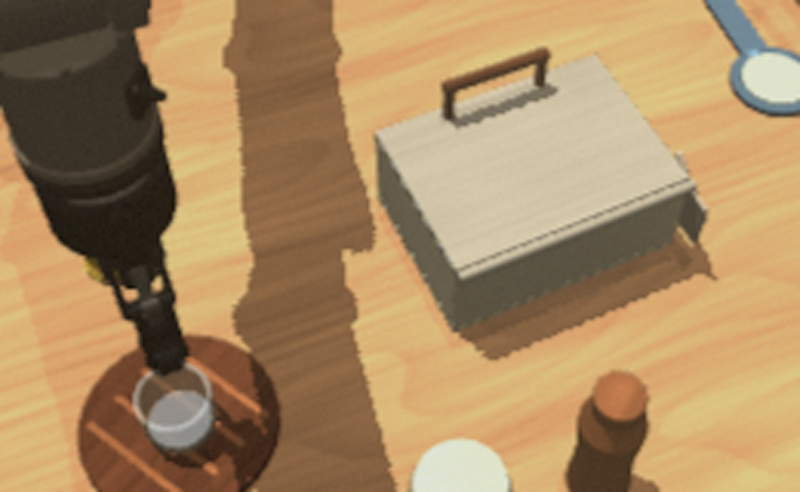

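The lid is shut and the ramekin is upright on the trivet, its rim at crop (172,397) against a predicted (169,394).

Emit:
{"fn": "step_arm", "kwargs": {"moves": [{"rx": 0, "ry": 0, "rz": 0, "dx": -4, "dy": -18, "dz": 10, "gripper": 1}, {"rx": 0, "ry": 0, "rz": 0, "dx": 0, "dy": 0, "dz": 30, "gripper": 1}, {"rx": 0, "ry": 0, "rz": 0, "dx": 0, "dy": 0, "dz": 30, "gripper": 1}, {"rx": 0, "ry": 0, "rz": 0, "dx": 0, "dy": 0, "dz": 20, "gripper": 1}, {"rx": 0, "ry": 0, "rz": 0, "dx": 0, "dy": 0, "dz": 0, "gripper": 1}, {"rx": 0, "ry": 0, "rz": 0, "dx": 0, "dy": 0, "dz": 0, "gripper": 1}]}}

```text
clock: 43.8
tcp_pos: [0.6329, -0.2303, 0.1218]
orientation: [2.181, 2.259, 0.002]
contact_force: [0.0, 0.8, 0.0]
grip_width: 0.0852
gripper_force: 0.0
```

Run:
```python
from h import *
go([.632,-.228,.046])
```

```text
t 43.8 tcp [ 0.6329 -0.2303  0.1218] d [ 2.3844 -0.9427 75.8073] w [0.0969 0.0183 0.0268] F [0.0481 0.8028 0.0275] w 0.08520771476565497 gf 0.0
```

Emit:
{"fn": "step_arm", "kwargs": {"moves": [{"rx": 0, "ry": 0, "rz": 0, "dx": 2, "dy": -1, "dz": 10, "gripper": 1}, {"rx": 0, "ry": 0, "rz": 0, "dx": 0, "dy": 0, "dz": 20, "gripper": 1}, {"rx": 0, "ry": 0, "rz": 0, "dx": 0, "dy": 0, "dz": 20, "gripper": 1}, {"rx": 0, "ry": 0, "rz": 0, "dx": 0, "dy": 0, "dz": 15, "gripper": 1}, {"rx": 0, "ry": 0, "rz": 0, "dx": 0, "dy": 0, "dz": 10, "gripper": 1}, {"rx": 0, "ry": 0, "rz": 0, "dx": 0, "dy": 0, "dz": 0, "gripper": 1}, {"rx": 0, "ry": 0, "rz": 0, "dx": 0, "dy": 0, "dz": 0, "gripper": 0.5}, {"rx": 0, "ry": 0, "rz": 0, "dx": 0, "dy": 0, "dz": 0, "gripper": 0.2}, {"rx": 0, "ry": 0, "rz": 0, "dx": 0, "dy": 0, "dz": 0, "gripper": 0}, {"rx": 0, "ry": 0, "rz": 0, "dx": 0, "dy": 0, "dz": 0, "gripper": 0}, {"rx": 0, "ry": 0, "rz": 0, "dx": 0, "dy": 0, "dz": 0, "gripper": 0}], "grip_force": 25}}

```text
clock: 45.18
tcp_pos: [0.6317, -0.2288, 0.0467]
orientation: [2.181, 2.259, 0.001]
contact_force: [-1.2, 0.6, 6.3]
grip_width: 0.0595
gripper_force: 27.7
```

Run:
```python
from h import *
go(B(.025,-.03,.15))
print(B(.025,-.03,.15))
```

```text
t 45.175 tcp [ 0.6317 -0.2288  0.0467] d [ 314.8335  -43.5738 -103.5703] w [ 0.0898  0.0314 -0.0073] F [-1.161   0.6251  6.3481] w 0.059483962160673115 gf 27.69394889473915
[0.577  0.0844 0.15  ]
```

Emit:
{"fn": "step_arm", "kwargs": {"moves": [{"rx": 0, "ry": 0, "rz": 0, "dx": 0, "dy": 0, "dz": -10, "gripper": 0}, {"rx": 0, "ry": 0, "rz": 0, "dx": 0, "dy": 0, "dz": -20, "gripper": 0}, {"rx": 0, "ry": 0, "rz": 0, "dx": 0, "dy": 0, "dz": -30, "gripper": 0}, {"rx": 0, "ry": 0, "rz": 0, "dx": 0, "dy": 0, "dz": -30, "gripper": 0}, {"rx": 0, "ry": 0, "rz": 0, "dx": 0, "dy": 0, "dz": -30, "gripper": 0}, {"rx": 0, "ry": 0, "rz": 0, "dx": 0, "dy": 0, "dz": -25, "gripper": 0}, {"rx": 0, "ry": 0, "rz": 0, "dx": 15, "dy": -2, "dz": 0, "gripper": 0}, {"rx": 0, "ry": 0, "rz": 0, "dx": 30, "dy": -4, "dz": 0, "gripper": 0}, {"rx": 0, "ry": 0, "rz": 0, "dx": 35, "dy": -5, "dz": 0, "gripper": 0}, {"rx": 0, "ry": 0, "rz": 0, "dx": 35, "dy": -5, "dz": 0, "gripper": 0}, {"rx": 0, "ry": 0, "rz": 0, "dx": 35, "dy": -5, "dz": 0, "gripper": 0}, {"rx": 0, "ry": 0, "rz": 0, "dx": 35, "dy": -5, "dz": 0, "gripper": 0}, {"rx": 0, "ry": 0, "rz": 0, "dx": 35, "dy": -5, "dz": 0, "gripper": 0}, {"rx": 0, "ry": 0, "rz": 0, "dx": 35, "dy": -5, "dz": 0, "gripper": 0}, {"rx": 0, "ry": 0, "rz": 0, "dx": 35, "dy": -5, "dz": 0, "gripper": 0}, {"rx": 0, "ry": 0, "rz": 0, "dx": 25, "dy": -2, "dz": 0, "gripper": 0}, {"rx": 0, "ry": 0, "rz": 0, "dx": 0, "dy": 0, "dz": 20, "gripper": 0}, {"rx": 0, "ry": 0, "rz": 0, "dx": 0, "dy": 0, "dz": 20, "gripper": 0}, {"rx": 0, "ry": 0, "rz": 0, "dx": 0, "dy": 0, "dz": 0, "gripper": 0}]}}

```text
clock: 47.55
tcp_pos: [0.5752, 0.0827, 0.1476]
orientation: [-2.182, -2.256, 0.008]
contact_force: [-0.2, -0.4, -1.3]
grip_width: 0.0598
gripper_force: 27.5
```

Run:
```python
from h import *
go(B(.025,-.03,.1307))
```

```text
t 47.55 tcp [0.5752 0.0827 0.1476] d [ 1.6691  1.9843 16.8529] w [-0.3146  0.0822 -0.095 ] F [-0.1812 -0.3873 -1.2705] w 0.0597875277090607 gf 27.54087097942829
```

Emit:
{"fn": "step_arm", "kwargs": {"moves": [{"rx": 0, "ry": 0, "rz": 0, "dx": 0, "dy": 0, "dz": 6, "gripper": 0}, {"rx": 0, "ry": 0, "rz": 0, "dx": 0, "dy": 0, "dz": 5, "gripper": 0}, {"rx": 0, "ry": 0, "rz": 0, "dx": 0, "dy": 0, "dz": 3, "gripper": 0}, {"rx": 0, "ry": 0, "rz": 0, "dx": 0, "dy": 0, "dz": 1, "gripper": 0}, {"rx": 0, "ry": 0, "rz": 0, "dx": 0, "dy": 0, "dz": 0, "gripper": 0}, {"rx": 0, "ry": 0, "rz": 0, "dx": 0, "dy": 0, "dz": 0, "gripper": 0}]}}

```text
clock: 48.3
tcp_pos: [0.5772, 0.0847, 0.1358]
orientation: [2.182, 2.26, 0.0]
contact_force: [0.5, -0.3, -1.7]
grip_width: 0.0598
gripper_force: 27.6
```

Emit:
{"fn": "step_arm", "kwargs": {"moves": [{"rx": 0, "ry": 0, "rz": 0, "dx": 0, "dy": 0, "dz": 2, "gripper": 0}, {"rx": 0, "ry": 0, "rz": 0, "dx": 0, "dy": 0, "dz": 2, "gripper": 0}, {"rx": 0, "ry": 0, "rz": 0, "dx": 0, "dy": 0, "dz": 0.8, "gripper": 0}, {"rx": 0, "ry": 0, "rz": 0, "dx": 0, "dy": 0, "dz": 0, "gripper": 0}, {"rx": 0, "ry": 0, "rz": 0, "dx": 0, "dy": 0, "dz": 0, "gripper": 0}]}}

```text
clock: 48.92
tcp_pos: [0.5771, 0.0846, 0.1308]
orientation: [2.182, 2.26, 0.0]
contact_force: [0.7, -0.7, -1.2]
grip_width: 0.0602
gripper_force: 27.6
```

Emit:
{"fn": "step_arm", "kwargs": {"moves": [{"rx": 0, "ry": 0, "rz": 0, "dx": 0, "dy": 0, "dz": 1, "gripper": 0}, {"rx": 0, "ry": 0, "rz": 0, "dx": 0, "dy": 0, "dz": 0, "gripper": 0}, {"rx": 0, "ry": 0, "rz": 0, "dx": 0, "dy": 0, "dz": 0, "gripper": 0}]}}

```text
clock: 49.3
tcp_pos: [0.5771, 0.0847, 0.1306]
orientation: [2.182, 2.259, 0.0]
contact_force: [-3.0, -1.4, 5.9]
grip_width: 0.0598
gripper_force: 28.0
```

Contact felt, so I'll release, rise and move clear.

Emit:
{"fn": "step_arm", "kwargs": {"moves": [{"rx": 0, "ry": 0, "rz": 0, "dx": 0, "dy": 0, "dz": -0.5, "gripper": 0.6}, {"rx": 0, "ry": 0, "rz": 0, "dx": 0, "dy": 0, "dz": 0, "gripper": 1}, {"rx": 0, "ry": 0, "rz": 0, "dx": 0, "dy": 0, "dz": 0, "gripper": 1}, {"rx": 0, "ry": 0, "rz": 0, "dx": 0, "dy": 0, "dz": -15, "gripper": 1}, {"rx": 0, "ry": 0, "rz": 0, "dx": 0, "dy": 0, "dz": -30, "gripper": 1}, {"rx": 0, "ry": 0, "rz": 0, "dx": 0, "dy": 0, "dz": -40, "gripper": 1}, {"rx": 0, "ry": 0, "rz": 0, "dx": -20, "dy": 0, "dz": -20, "gripper": 1}, {"rx": 0, "ry": 0, "rz": 0, "dx": -45, "dy": 0, "dz": 0, "gripper": 1}, {"rx": 0, "ry": 0, "rz": 0, "dx": -45, "dy": 0, "dz": 0, "gripper": 1}, {"rx": 0, "ry": 0, "rz": 0, "dx": -45, "dy": 0, "dz": 0, "gripper": 1}, {"rx": 0, "ry": 0, "rz": 0, "dx": -30, "dy": 0, "dz": 0, "gripper": 1}, {"rx": 0, "ry": 0, "rz": 0, "dx": 0, "dy": 0, "dz": 0, "gripper": 1}, {"rx": 0, "ry": 0, "rz": 0, "dx": 0, "dy": 0, "dz": 0, "gripper": 1}]}}

```text
clock: 50.92
tcp_pos: [0.5837, -0.0991, 0.236]
orientation: [2.181, 2.261, 0.002]
contact_force: [-0.7, 0.6, 0.9]
grip_width: 0.0854
gripper_force: 0.0
```

Run:
```python
from h import *
a=snap('scene','s11.png')
cv2.imwrite('pics/s11c.png',cv2.resize(a,(800,600),interpolation=cv2.INTER_CUBIC))
```

```text
(no output)
```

View pics/s11c.png

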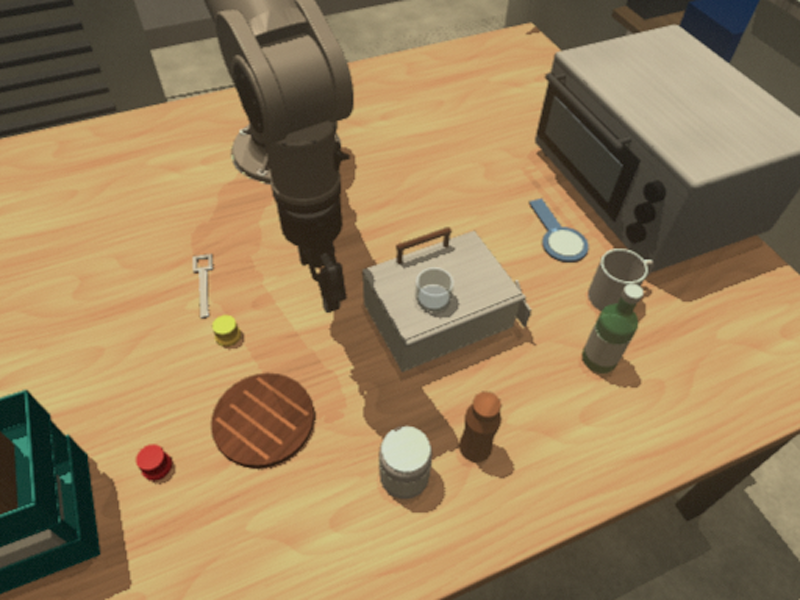

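The ramekin stands upright on the shut lid at (434,289), no jars are left out, and everything else is in place.

```bash
python3 -c "
from bench import r
print(r.hand_in())"
```

```text
the job is handed in; nothing more can be done
None
```

I've handed the job in: both spice jars are upright in the bin, the lid was brought down by hand to fully shut, and the ramekin is back upright on it; the hand-in returned no verdict, so I can't confirm how it was judged.

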